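# Lay the butter spreaders on their rests and shut the cutlery block

## Task

Lay the breakfast table: pull every butter spreader that stands in the oak cutlery block out of its slot and lay it across the cutlery rest of its handle's colour, in the groove and balanced at its brass collar, so that it lies level with both ends clear of the table. When all of them are laid, press both aluminium covers of the block down until their catches snap and hold them fully shut. Leave the glasses, the jam jar and the pepper mill where they are.

Things in the scene. Friction and masses are not known exactly. Their poses are not given: they have to be found in the camera images.
- block: Upright oak cutlery block, fixed, 66 (x) x 264 (y) x 95 mm high; origin under its centre, +z up, -x its front. Four slots in a row at y = -96, -32, 32, 96 mm, each 14 (x) x 32 mm (y), 88 mm deep. Two covers are hinged on its back (+x) top edge; on its front, at y = 66 and -66 mm, two steel spring catches reach 13 mm above its top and snap over the covers' edges.
- cover_left (a joint): Hinge of the left aluminium cover (67 x 128 x 6 mm, centred at the block's y = 66 mm, over two slots), rad: 0 = shut flat on the block, 1.57 = upright, 2.05 = leaning back. Stiff: it stays where left. About 0.14 rad before shut its edge meets the spring catch; some 10 to 12 N down near that edge snaps it past, and it is then held at 0.
- cover_left_hinge (a point): Middle of the left cover's hinge line, at the block's back top edge (x = 33, y = 66, z = 95.5 mm of the block). The hinge axis is the block's y; the cover reaches 70 mm from it.
- cover_left_edge (a point): Point to press, on the left cover's outer face near its free edge (rubber pad), 55 mm from the hinge line; it moves with the cover.
- cover_right (a joint): Hinge of the right aluminium cover (67 x 128 x 6 mm, centred at the block's y = -66 mm, over two slots), rad: 0 = shut flat on the block, 1.57 = upright, 2.05 = leaning back. Stiff: it stays where left. About 0.14 rad before shut its edge meets the spring catch; some 10 to 12 N down near that edge snaps it past, and it is then held at 0.
- cover_right_hinge (a point): Middle of the right cover's hinge line, at the block's back top edge (x = 33, y = -66, z = 95.5 mm of the block). The hinge axis is the block's y; the cover reaches 70 mm from it.
- cover_right_edge (a point): Point to press, on the right cover's outer face near its free edge (rubber pad), 55 mm from the hinge line; it moves with the cover.
- spreader_charcoal: Butter spreader, 203 mm long, 80 g, charcoal handle, brass collar, steel blade. Origin = tip of the blade; +z to the handle's end. Flat blade (4 mm in x, 24 mm in y) from z = 0 to 92 mm, collar (16 x 16 mm) from 92 to 122, square handle (16 x 16) from 122 to 203. It starts blade down in a slot, its tip 7 mm above the table. May be absent.
- balance_charcoal (a point): Balance point of the charcoal spreader, in its collar, on its axis 108 mm from the blade's tip; axes as the spreader's.
- spreader_blue: Butter spreader, 203 mm long, 80 g, blue handle, brass collar, steel blade. Origin = tip of the blade; +z to the handle's end. Flat blade (4 mm in x, 24 mm in y) from z = 0 to 92 mm, collar (16 x 16 mm) from 92 to 122, square handle (16 x 16) from 122 to 203. It starts blade down in a slot, its tip 7 mm above the table. May be absent.
- balance_blue (a point): Balance point of the blue spreader, in its collar, on its axis 108 mm from the blade's tip; axes as the spreader's.
- spreader_red: Butter spreader, 203 mm long, 80 g, red handle, brass collar, steel blade. Origin = tip of the blade; +z to the handle's end. Flat blade (4 mm in x, 24 mm in y) from z = 0 to 92 mm, collar (16 x 16 mm) from 92 to 122, square handle (16 x 16) from 122 to 203. It starts blade down in a slot, its tip 7 mm above the table. May be absent.
- balance_red (a point): Balance point of the red spreader, in its collar, on its axis 108 mm from the blade's tip; axes as the spreader's.
- spreader_white: Butter spreader, 203 mm long, 80 g, white handle, brass collar, steel blade. Origin = tip of the blade; +z to the handle's end. Flat blade (4 mm in x, 24 mm in y) from z = 0 to 92 mm, collar (16 x 16 mm) from 92 to 122, square handle (16 x 16) from 122 to 203. It starts blade down in a slot, its tip 7 mm above the table. May be absent.
- balance_white (a point): Balance point of the white spreader, in its collar, on its axis 108 mm from the blade's tip; axes as the spreader's.
- rest_charcoal: Charcoal stoneware cutlery rest, loose, 200 g, 44 (x) x 60 (y) mm; origin under its centre, +z up. Its groove runs along x, 30 mm wide, floor 24 mm above the table; lips on either side reach 32 mm. A spreader lying in it has its balance point 32 mm above the table.
- rest_blue: Blue stoneware cutlery rest, loose, 200 g, 44 (x) x 60 (y) mm; origin under its centre, +z up. Its groove runs along x, 30 mm wide, floor 24 mm above the table; lips on either side reach 32 mm. A spreader lying in it has its balance point 32 mm above the table.
- rest_red: Red stoneware cutlery rest, loose, 200 g, 44 (x) x 60 (y) mm; origin under its centre, +z up. Its groove runs along x, 30 mm wide, floor 24 mm above the table; lips on either side reach 32 mm. A spreader lying in it has its balance point 32 mm above the table.
- rest_white: White stoneware cutlery rest, loose, 200 g, 44 (x) x 60 (y) mm; origin under its centre, +z up. Its groove runs along x, 30 mm wide, floor 24 mm above the table; lips on either side reach 32 mm. A spreader lying in it has its balance point 32 mm above the table.
- glass_a: Empty drinking glass, 72 mm wide, 120 mm high; origin under its centre. A bystander: leave it alone.
- glass_b: Empty drinking glass, 72 mm wide, 120 mm high; origin under its centre. A bystander: leave it alone.
- jam_jar: Jam jar, 64 mm wide, 90 mm high, red cap; origin under its centre. A bystander: leave it alone.
- pepper_mill: Dark wooden pepper mill, 56 mm wide, 140 mm high; origin under its centre. A bystander: leave it alone.
There are look-alikes about, which are no part of the job. Of the things that look like the rest_red, take the one that is farthest from the robot's base at the start.

How it is judged:
By the outcome, as a careful person would: the job done as asked, in the order asked, and still so for the second after the job is handed in, with the robot touching nothing.
Of spreader_charcoal, spreader_blue, spreader_red, spreader_white only 3 to 4 are there at a start; the rules pass over those that are not, and their reading is None.
At some moment in a run one of rest_charcoal, rest_blue, rest_red, rest_white may be knocked a few centimetres aside while the robot is not near it.
Once in a run the grip may slacken for a moment while it holds something.
It also fails if it takes over 210 s, if anything falls off the work surface, if the arm or the gripper's body presses on something with over 40 N, if the wrist force passes 120 N, or if a joint passes its speed limit or range.

## Robot

A 6-joint arm with a two-finger parallel gripper is mounted at the origin on the work surface. World frame = base frame: x ahead of the robot, y to its left, z up, the work surface at z = 0. Lengths are in mm, angles in degrees, forces in N, time in s.
With the tool pointing down it reaches from about 300 to 850 mm from the base axis. Payload 4.2 kg.
Tool frame: the origin (TCP) lies at the centre of the arm's flange, where the gripper is bolted on; the fingertips stand 191 mm ahead of it and the grasp point (between the pads) lies 172 mm ahead of it; z points along the fingers, y is the direction in which the jaws open and shut (so a half turn about z gives the same grasp; the last joint's range is limited). The gripper opens to 91 mm and grips with 3 to 60 N. Pads are 32 mm wide; open, the fingers measure 118 mm over their backs; the gripper's body (76 mm by 178 mm) begins 60 mm behind the grasp point.
Start: joints at [66.291, 18.312, 89.639, -0, 72.044, -1.146], TCP at [220.624, 530.988, 404.776] pointing down, gripper open.
Joint ranges: [-177.97, 177.97], [-48.28, 115.42], [12.27, 149.76], [-77.06, 257.06], [2.81, 150.46], [-146.56, 146.56]. Speed limits (degrees/s): [147.25, 147.25, 180, 180, 180, 180].

## Interface

Orientations are given as [roll, pitch, yaw] about the fixed x, y, z axes, in that order (R = Rz(yaw) Ry(pitch) Rx(roll)).
In Python, from workcell import status, vision, ticket gives the robot as it stands.
- The arm moves only by the shell command python3 -m jog 'ROWS' [FORCE]. ROWS is JSON, a list of rows, each a list of 7 numbers: the finger opening in m, from 0 to 0.0912, then the shift along the tool's x, y, z in m, then the turn, a rotation vector about the tool's x, y, z in rad. A call has 1 to 12 rows; each row shifts and turns the commanded pose from where the row before left it, along the tool's axes as they then stand; what a row does not reach is not made up. A row lasts 1/8 s, in which the tool goes at most 62.5 mm and 10.7 degrees, less where a joint would pass 70% of its speed; a pose out of reach is approached as far as the arm can. A call with a gripper value outside its range is refused whole. The fingers move at their own pace and stop on an object; FORCE is the grip in N (left out, the last holds). Time passes only in rows, so rows that do not move let the fingers close. It gives the time, the measured TCP pose, the force and the opening at its end, in the units of the state.
- status.state(): the state, without advancing time (a new reading comes with each control period).
- vision.grab_frame(name): name is "scene" or "top" or "wrist"; returns a dict with "color" (480x640x3 uint8, blue, green, red), "depth" (480x640 float32, mm along the optical axis (not along the pixel's ray), 0 where there is no reading), "fov_y" (degrees; the focal length in pixels is half the picture's height over the tangent of half this angle, whatever the lens; pixels are square), "cx", "cy" (the principal point, pixels), "pose" (4x4, takes a point from camera to world coordinates). Camera axes: x right, y down, z forward; pixel columns grow to the right and rows downward; lengths in mm; the calibration is good to about 2 mm. A picture is of the moment at which its call begins.
- ticket.job_done(): hands the job in, once; it reports no verdict.
Trained networks look in the newest picture that a camera, given by its name, has taken for a name from the list of things; names that differ only in an ending like _2 or _b are one class to them, and where a whole thing is asked for, a point or a joint stands for the part that bears it (a point fixed in the world has none). Each returns a list of dicts, best first, with "p" (0 to 1); they miss things now and then, are a little off and sometimes report something else, mostly with a low value. They report only what shows in the picture. A call takes as long as a camera call. They do not tell look-alikes from the thing itself.
- vision.find_in(camera, label): "location" ([x, y, z] in mm, in world coordinates, good to about 4 mm: the middle of the surface that is visible of it).
- vision.silhouettes(camera, label): "pixels" (480x640 bool, what is visible of it).
The state is a dict: "time_s": time; "qpos": joint angles; "qvel": joint speeds; "effort": joint torques, N m; "ee_pos": TCP position; "ee_rot": TCP orientation; "force": force on the tool from outside, world axes, zero at the start; "torque": the same for the moment, N m; "gripper_width": finger opening in mm.
Only numpy, scipy, OpenCV 4.12 (cv2) and the standard library are available. Lean on these libraries where they do the work, as an engineer would, in place of code of your own. Each camera call takes 0.05 s, during which the arm holds its last target.

## Working session

There is one attempt and no reset: what is moved stays moved. The work goes in short steps, Python scripts to look and compute and a shell command to move; the robot and the scene stay as the last step left them, time stands still between calls to the robot, and variables do not carry over. Pictures are saved under pics/ and viewed, and the job is handed in when it is done.

```bash
ls -la; mkdir -p pics; python3 - <<'E'
from workcell import status, vision
import cv2
print(status.state())
for n in ["scene","top","wrist"]:
    f=vision.grab_frame(n); cv2.imwrite(f"pics/{n}0.png",f["color"]); print(n,f["fov_y"],f["cx"],f["cy"],f["pose"].round(3).tolist())
E
```

```text
total 12
drwxr-xr-x  3 agent agent 4096 Dec  7 03:23 .
drwxr-xr-x 23 root  root  4096 Dec  7 03:23 ..
drwxr-xr-x  2 agent agent 4096 Dec  7 03:23 pics
{'time_s': 0.0, 'qpos': array([ 6.62925113e+01,  1.83500574e+01,  8.97083067e+01, -5.93866083e-04,
        7.20430744e+01, -1.14318861e+00]), 'qvel': array([ 0.03794443, -0.05768478,  0.02952198, -0.01705289, -0.11286083,
       -0.05363799]), 'effort': array([-1.06689797e-03, -4.12469172e+01, -2.31967092e+01,  7.25403079e-02,
        4.59015893e-02, -1.46850643e-04]), 'ee_pos': array([220.54098027, 530.82662622, 403.92298097]), 'ee_rot': array([-1.79898570e+02, -1.45930544e-03,  1.57435882e+02]), 'force': array([-0.36596978,  0.5329941 ,  0.2980436 ]), 'torque': array([0.00029477, 0.02921924, 0.01417845]), 'gripper_width': 90.53780389169091}
scene 53.68672571023295 316.84283289766717 247.08340982962062 [[-0.88, 0.355, -0.316, 841.754], [0.475, 0.64, -0.604, 552.055], [-0.013, -0.682, -0.732, 873.706], [0.0, 0.0, 0.0, 1.0]]
top 55.551271405151034 322.8444797559003 237.95332300071044 [[-0.009, -0.998, 0.055, 440.341], [-1.0, 0.009, 0.011, -81.878], [-0.011, -0.054, -0.998, 1011.205], [0.0, 0.0, 0.0, 1.0]]
wrist 70.80691072683982 320.49607471639774 243.6709557409509 [[0.384, 0.893, 0.233, 154.422], [0.923, -0.371, -0.099, 556.984], [-0.002, 0.253, -0.967, 383.204], [0.0, 0.0, 0.0, 1.0]]
```

View pics/scene0.png

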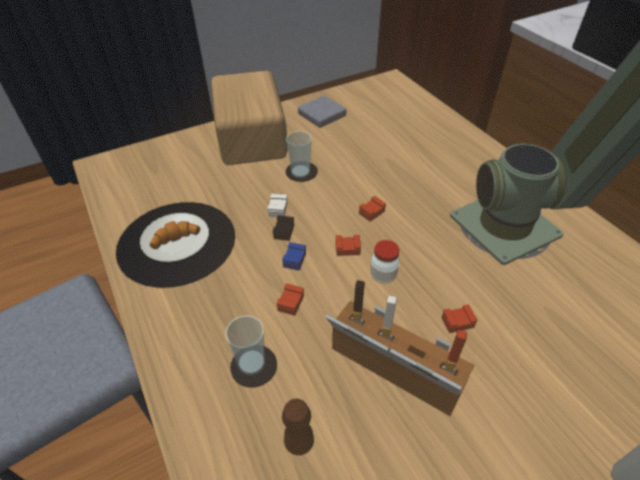

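View pics/top0.png

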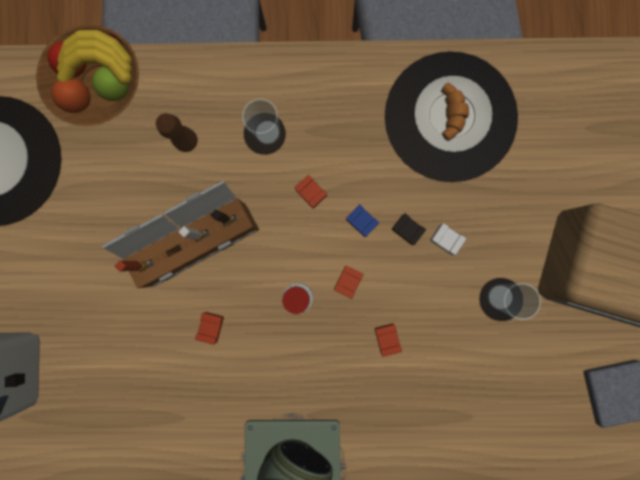

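View pics/wrist0.png

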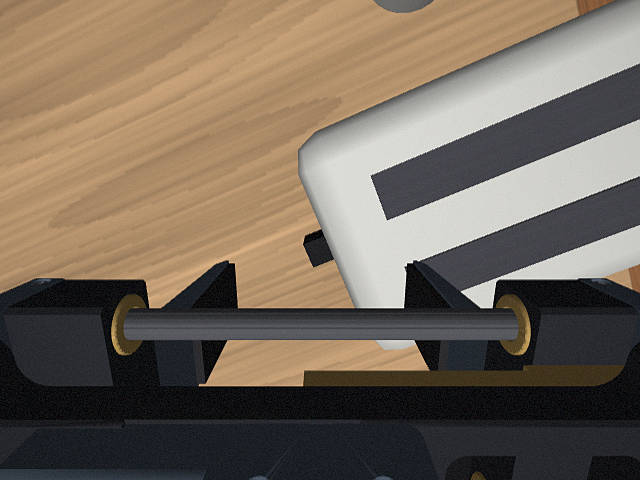

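Spreaders: charcoal, white and red are standing in the block, and one slot is empty (blue seems absent). There are four red rests. I'll measure them all next.

```bash
cat > h.py <<'E'
import numpy as np, cv2
from workcell import status, vision
def K(f):
    return (f["color"].shape[0]/2)/np.tan(np.radians(f["fov_y"]/2))
def cloud(f,mask=None):
    d=f["depth"]; v,u=np.nonzero((d>0) if mask is None else (mask&(d>0)))
    z=d[v,u]; k=K(f)
    P=np.c_[(u-f["cx"])/k*z,(v-f["cy"])/k*z,z,np.ones(len(z))]
    return (P@f["pose"].T)[:,:3],u,v
def proj(f,p):
    q=np.linalg.inv(f["pose"])@np.append(p,1); k=K(f)
    return q[0]/q[2]*k+f["cx"],q[1]/q[2]*k+f["cy"]
E
python3 - <<'E'
from h import *
f={c:vision.grab_frame(c) for c in ("top","scene")}
names="block cover_left cover_right spreader_charcoal spreader_blue spreader_red spreader_white rest_charcoal rest_blue rest_red rest_white glass_a jam_jar pepper_mill".split()
for n in names:
    for c in f:
        for r in vision.find_in(c,n)[:6]:
            if r["p"]>.2:
                print(n,c,round(r["p"],2),np.round(r["location"]).tolist(),np.round(proj(f[c],r["location"])).tolist(), round(float(np.hypot(*r["location"][:2]))))
E
```

```text
block top 0.9 [498.0, 213.0, 94.0] [182.0, 236.0] 541
block scene 0.95 [503.0, 227.0, 92.0] [400.0, 358.0] 552
block scene 0.29 [506.0, 181.0, 164.0] [388.0, 318.0] 537
cover_left top 0.86 [503.0, 283.0, 133.0] [140.0, 232.0] 577
cover_left scene 0.97 [503.0, 295.0, 144.0] [427.0, 373.0] 583
cover_left scene 0.31 [730.0, 251.0, 107.0] [296.0, 424.0] 772
cover_right top 0.82 [559.0, 169.0, 130.0] [199.0, 203.0] 584
cover_right top 0.39 [530.0, 118.0, 175.0] [220.0, 215.0] 543
cover_right scene 0.79 [564.0, 180.0, 144.0] [360.0, 337.0] 592
spreader_charcoal top 0.69 [529.0, 115.0, 177.0] [221.0, 215.0] 542
spreader_charcoal scene 0.94 [532.0, 126.0, 162.0] [360.0, 303.0] 546
spreader_charcoal scene 0.21 [538.0, -142.0, 23.0] [295.0, 259.0] 556
spreader_red top 0.67 [437.0, 284.0, 170.0] [131.0, 266.0] 521
spreader_red scene 0.71 [448.0, 293.0, 167.0] [455.0, 352.0] 535
spreader_white top 0.8 [503.0, 169.0, 173.0] [192.0, 230.0] 531
spreader_white top 0.37 [519.0, -254.0, 22.0] [407.0, 226.0] 578
spreader_white top 0.29 [601.0, -44.0, 22.0] [310.0, 189.0] 603
spreader_white scene 0.98 [
[... 1152 characters left out ...]
 0.95 [367.0, -471.0, 79.0] [520.0, 297.0] 597
glass_a top 0.69 [492.0, -334.0, 24.0] [444.0, 238.0] 595
glass_a top 0.57 [748.0, 52.0, 73.0] [263.0, 116.0] 750
glass_a scene 0.73 [374.0, -441.0, 87.0] [299.0, 152.0] 578
glass_a scene 0.7 [738.0, 58.0, 78.0] [248.0, 346.0] 741
jam_jar top 0.82 [372.0, -20.0, 92.0] [298.0, 297.0] 373
jam_jar scene 0.75 [379.0, 4.0, 67.0] [386.0, 263.0] 379
jam_jar scene 0.4 [532.0, 122.0, 157.0] [359.0, 303.0] 545
jam_jar scene 0.21 [519.0, -248.0, 22.0] [283.0, 229.0] 576
pepper_mill top 0.89 [712.0, 225.0, 108.0] [175.0, 129.0] 747
pepper_mill scene 0.87 [732.0, 251.0, 106.0] [295.0, 425.0] 773
pepper_mill scene 0.33 [504.0, 182.0, 165.0] [390.0, 317.0] 535
```

```bash
python3 - <<'E'
import cv2
a=cv2.imread("pics/top0.png"); 
cv2.imwrite("pics/topc.png",cv2.resize(a[160:370,90:480],None,fx=2,fy=2,interpolation=cv2.INTER_CUBIC))
a=cv2.imread("pics/scene0.png"); 
cv2.imwrite("pics/scenec.png",cv2.resize(a[180:420,230:500],None,fx=2.5,fy=2.5,interpolation=cv2.INTER_CUBIC))
E
```

```text
(no output)
```

View pics/topc.png

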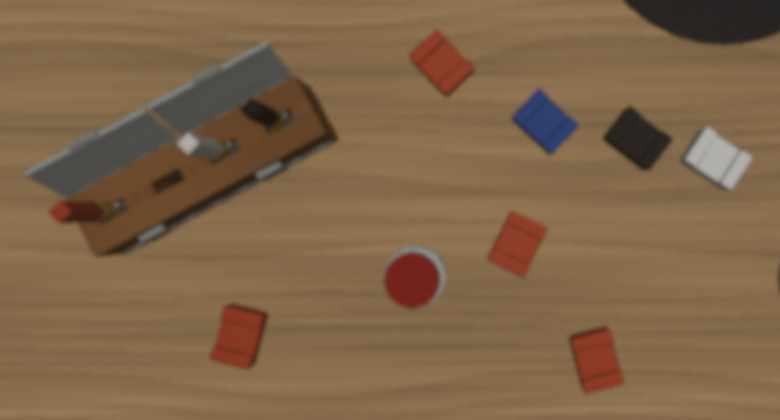

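View pics/scenec.png

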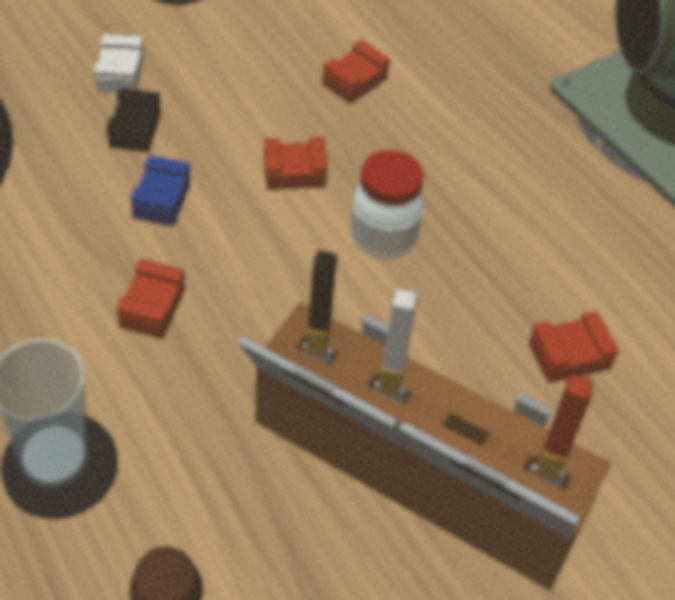

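```bash
cat > m.py <<'E'
from h import *
def rect(P):
    (c,(w,h),a)=cv2.minAreaRect(P.astype(np.float32))
    return np.round(c,1),round(w,1),round(h,1),round(a,1)
if __name__=="__main__":
  for c in ("top","scene"):
    f=vision.grab_frame(c)
    for n in ("rest_charcoal","rest_blue","rest_red","rest_white"):
        for r in vision.silhouettes(c,n)[:5]:
            if r["p"]<.3: continue
            P,u,v=cloud(f,r["pixels"])
            s=P[(P[:,2]>16)&(P[:,2]<45)]
            if len(s)<20: continue
            lip=s[s[:,2]>28.5]
            print(c,n,round(r["p"],2),len(s),rect(s[:,:2]),"z",np.percentile(s[:,2],[5,50,95]).round(1),"mean",s[:,:2].mean(0).round(1))
    for n in ("block","spreader_charcoal","spreader_red","spreader_white","cover_left","cover_right","jam_jar","glass_a","pepper_mill"):
        for r in vision.silhouettes(c,n)[:3]:
            if r["p"]<.3: continue
            P,u,v=cloud(f,r["pixels"])
            print(c,n,round(r["p"],2),len(P),rect(P[:,:2]),"z",np.percentile(P[:,2],[2,50,98]).round(1))
            if n=="block":
                s=P[abs(P[:,2]-95)<5]; print("  top face",len(s),rect(s[:,:2]),np.median(s[:,2]))
            if n.startswith("spr"):
                for lo in range(130,212,20):
                    s=P[(P[:,2]>lo)&(P[:,2]<lo+20)]
                    if len(s): print("   ",lo,len(s),s[:,:2].mean(0).round(1), np.ptp(s[:,:2],axis=0).round(1))
E
python3 m.py
```

```text
top rest_charcoal 0.9 571 (array([ 513.6, -256.1]), 59.7, 44.3, 51.8) z [19.6 25.6 32.4] mean [ 513.2 -255.7]
top rest_blue 0.63 568 (array([ 532.9, -155.7]), 59.7, 44.1, 46.8) z [19.6 26.4 32.5] mean [ 532.6 -155.5]
top rest_red 0.98 601 (array([ 275.5, -207.8]), 60.6, 44.4, 13.2) z [20.2 25.9 32.5] mean [ 275.9 -207.7]
top rest_red 0.79 585 (array([303.8, 177.6]), 44.5, 59.4, 75.1) z [19.3 25.4 32.7] mean [304.1 176.5]
top rest_red 0.75 548 (array([597.6, -44.3]), 58.2, 43.7, 43.3) z [19.5 25.1 32.4] mean [597.5 -44.3]
top rest_red 0.75 520 (array([ 401.2, -124. ]), 42.7, 57.5, 62.9) z [19.9 24.9 32.8] mean [ 400.6 -123.8]
top rest_white 0.66 584 (array([ 491.1, -341.3]), 59.7, 44.9, 55.3) z [19.7 25.2 32.6] mean [ 489.6 -340.6]
top block 0.82 7386 (array([503.8, 232.4]), 151.7, 298.1, 27.9) z [ 19.8  94.6 156.9]
  top face 3471 (array([480.7, 201.8]), 82.1, 264.7, 27.9) 93.35227455792437
top block 0.34 1489 (array([502.7, 317.7]), 74.5, 184.2, 25.5) z [  2.1 130.2 159.9]
  top face 99 (array([483.3, 279.9]), 3.8, 121.7, 27.4) 97.08363578876458
top block 0.32 1404 (array([547.2, 16
[... 3570 characters left out ...]
12.  13.8]
    150 60 [506.6 180.9] [13.3 13.4]
    170 56 [507.  180.8] [11.5 11.6]
    190 81 [505.7 180. ] [15.7 17.3]
    210 36 [501.9 176.5] [14.6 15.3]
scene cover_left 0.84 776 (array([493.1, 279.7]), 45.3, 133.1, 27.8) z [ 94.3 144.3 162.8]
scene cover_right 0.75 484 (array([563. , 171.7]), 25.5, 123.9, 26.6) z [103.4 149.  163. ]
scene cover_right 0.51 1428 (array([725.1, 243.3]), 46.1, 51.9, 54.2) z [  6.8 107.9 139.1]
scene glass_a 0.72 1806 (array([732.2,  12.9]), 153.9, 78.2, 75.8) z [  8.5  83.  121.7]
scene glass_a 0.61 987 (array([ 312.6, -529.1]), 257.5, 69.6, 54.2) z [  7.7  86.5 121.1]
scene pepper_mill 0.62 1516 (array([714.2, 214.9]), 107.1, 56.9, 67.9) z [  0.2 103.3 138.8]
  return _methods._mean(a, axis=axis, dtype=dtype,
  ret = ret.dtype.type(ret / rcount)
```

Target red rest: the reds in the top picture are (310,191) r≈599, (348,280) r≈422, (386,337) r≈346 and (209,328) r≈349. The one at (310,191) is the farthest from the base; the crop shows it beyond the jar, top left of the blue rest. I'm starting to move and recording states so I can identify the arm's kinematics.

```bash
cat > log.py <<'E'
from workcell import status
import json
s=status.state(); json.dump([s["qpos"].tolist(),s["ee_pos"].tolist(),s["ee_rot"].tolist()],open("log.jsonl","a")); open("log.jsonl","a").write("\n")
print(round(s["time_s"],2),"q",s["qpos"].round(1).tolist(),"p",s["ee_pos"].round(1).tolist(),"r",s["ee_rot"].round(1).tolist(),"F",s["force"].round(1).tolist(),"w",round(s["gripper_width"],1))
E
python3 log.py
python3 -m jog '[[0.05,-0.034,-0.046,0,0,0,0],[0.05,-0.034,-0.046,0,0,0,0],[0.05,-0.034,-0.046,0,0,0,0],[0.05,-0.034,-0.046,0,0,0,0]]' 25; python3 log.py
python3 -m jog '[[0.05,-0.034,-0.046,0,0,0,0],[0.05,-0.034,-0.046,0,0,0,0],[0.05,-0.034,-0.046,0,0,0,0],[0.05,-0.034,-0.046,0,0,0,0]]'; python3 log.py
python3 -m jog '[[0.05,0,0,0,0,0,0.18],[0.05,0,0,0,0,0,0.18],[0.05,0,0,0,0,0,0.18],[0.05,0,0,0,0,0,0.18],[0.05,0,0,0,0,0,0.18],[0.05,0,0,0,0,0,0.18],[0.05,0,0,0,0,0,0.18],[0.05,0,0,0,0,0,0.18],[0.05,0,0,0,0,0,0.18],[0.05,0,0,0,0,0,0.18],[0.05,0,0,0,0,0,0.18],[0.05,0,0,0,0,0,0.18]]'; python3 log.py
```

```text
3.05 q [66.3, 18.3, 89.6, -0.0, 72.0, -1.1] p [220.6, 531.0, 404.8] r [180.0, 0.0, 157.4] F [0.5, -0.1, 0.3] w 90.9
time_s: 3.55
ee_pos: [275.7, 307.2, 404.9]
ee_rot: [180.0, 0.0, 157.5]
force: [0.5, -0.1, -0.5]
gripper_width: 53.7
3.55 q [46.5, 3.5, 108.8, -0.0, 67.7, -21.0] p [275.7, 307.2, 404.9] r [180.0, 0.0, 157.5] F [0.5, -0.1, -0.5] w 53.7
time_s: 4.05
ee_pos: [330.6, 85.1, 405.2]
ee_rot: [179.9, 0.1, 157.5]
force: [0.7, 0.8, -0.1]
gripper_width: 50.0
4.05 q [12.5, -3.5, 115.7, 0.0, 67.7, -55.0] p [330.6, 85.1, 405.2] r [179.9, 0.1, 157.5] F [0.7, 0.8, -0.1] w 50.0
time_s: 5.55
ee_pos: [330.5, 86.8, 404.9]
ee_rot: [180.0, -0.0, 33.3]
force: [-0.1, 0.4, -0.3]
gripper_width: 50.1
5.55 q [12.8, -3.4, 115.6, 0.0, 67.7, 69.4] p [330.5, 86.8, 404.9] r [180.0, -0.0, 33.3] F [-0.1, 0.4, -0.3] w 50.1
```

```bash
python3 -m jog '[[0.05,0,0,-0.06,0,0,0]]'; python3 log.py
python3 -m jog '[[0.05,0,0,0,0,0.18,0],[0.05,0,0,0,0,0.18,0]]'; python3 log.py
python3 -m jog '[[0.05,0,0,0,0,0.18,0],[0.05,0,0,0,0,0.18,0]]'; python3 log.py
python3 -m jog '[[0.05,0,0,0,0,0,0.094]]'; python3 log.py
python3 - <<'E'
import json,numpy as np
from scipy.optimize import least_squares
from scipy.spatial.transform import Rotation as R
L=[json.loads(l) for l in open("log.jsonl")]
# model: Rz(j1) then Ry(j2) ... 
def fk(q,p):
    a1,d1,L2,a3,L3,d6,lat,o6=p
    q=np.radians(q); Ry=lambda a:R.from_euler('y',a).as_matrix(); Rz=lambda a:R.from_euler('z',a).as_matrix()
    T=Rz(q[0]); x=T@np.array([a1,lat,d1])
    T=T@Ry(q[1]); x=x+T@np.array([0,0,L2])
    T=T@Ry(q[2]); x=x+T@np.array([a3,0,L3])
    T=T@Rz(q[3]); T=T@Ry(q[4]); x=x+T@np.array([0,0,d6]); T=T@Rz(q[5]+o6)
    return x,T
def res(p):
    o=[]
    for q,x,r in L:
        X,T=fk(q,p); o+=list(X-x); o+=list(100*(R.from_matrix(T).inv()*R.from_euler('xyz',r,degrees=True)).as_rotvec())
    o+=list((np.array(p[:6])-[0,300,350,0,350,100])*1e-3)
    return o
best=min((least_squares(res,[0,300,350,0,350,100,11,o],max_nfev=2000) for o in (-1.57,1.57,0,3.1)),key=lambda s:s.cost)
print(best.x.round(2),best.cost, np.abs(best.fun[:-6]).max())
np.save("kin.npy",best.x)
E
```

```text
time_s: 5.68
ee_pos: [329.2, 86.5, 461.6]
ee_rot: [-179.8, 0.6, 33.6]
force: [2.3, 0.6, 1.1]
gripper_width: 50.0
5.67 q [12.8, -5.6, 109.2, 0.0, 77.0, 69.2] p [329.2, 86.5, 461.6] r [-179.8, 0.6, 33.6] F [2.3, 0.6, 1.1] w 50.0
time_s: 5.92
ee_pos: [330.7, 86.9, 465.7]
ee_rot: [179.9, -21.0, 33.7]
force: [-0.9, -0.3, -0.5]
gripper_width: 49.9
5.92 q [9.2, -10.4, 113.8, 10.1, 57.6, 61.5] p [330.7, 86.9, 465.7] r [179.9, -21.0, 33.7] F [-0.9, -0.3, -0.5] w 49.9
time_s: 6.18
ee_pos: [330.2, 86.7, 465.1]
ee_rot: [179.9, -41.6, 33.7]
force: [-1.2, 0.8, 0.2]
gripper_width: 49.9
6.17 q [5.0, -13.8, 120.1, 29.9, 39.6, 43.9] p [330.2, 86.7, 465.1] r [179.9, -41.6, 33.7] F [-1.2, 0.8, 0.2] w 49.9
time_s: 6.3
ee_pos: [329.5, 86.3, 464.4]
ee_rot: [-175.1, -41.1, 26.2]
force: [-0.2, 0.4, 0.5]
gripper_width: 49.3
6.3 q [5.0, -13.8, 120.2, 29.6, 39.8, 49.7] p [329.5, 86.3, 464.4] r [-175.1, -41.1, 26.2] F [-0.2, 0.4, 0.5] w 49.3
[  0.   140.3  591.8   25.2  417.   144.86  11.5    1.57] 0.04555338174152189 0.0005604584937373147
```

```bash
cat > kin.py <<'E'
import numpy as np
from scipy.optimize import least_squares
from scipy.spatial.transform import Rotation as R
P=np.load("kin.npy")
LIM=np.array([[-177.97,177.97],[-48.28,115.42],[12.27,149.76],[-77.06,257.06],[2.81,150.46],[-146.56,146.56]])
def fk(q,p=P):
    a1,d1,L2,a3,L3,d6,lat,o6=p
    q=np.radians(q); Ry=lambda a:R.from_euler('y',a).as_matrix(); Rz=lambda a:R.from_euler('z',a).as_matrix()
    T=Rz(q[0]); x=T@np.array([a1,lat,d1])
    T=T@Ry(q[1]); x=x+T@np.array([0,0,L2])
    T=T@Ry(q[2]); x=x+T@np.array([a3,0,L3])
    T=T@Rz(q[3]); T=T@Ry(q[4]); x=x+T@np.array([0,0,d6]); T=T@Rz(q[5]+o6)
    return x,T
def ik(x,T,q0):
    f=lambda q:np.r_[fk(q)[0]-x,200*R.from_matrix(fk(q)[1].T@T).as_rotvec()]
    s=least_squares(f,np.clip(q0,LIM[:,0]+.1,LIM[:,1]-.1),bounds=LIM.T,x_scale=10.)
    return s.x,np.abs(s.fun).max()
def tool(h,al):
    """tool tilted al deg from straight down toward heading h, tool x outward/up, y = jaws horizontal"""
    h=np.radians(h);al=np.radians(al); H=np.array([np.cos(h),np.sin(h),0]);Z=np.array([0,0,1.])
    z=np.sin(al)*H-np.cos(al)*Z; x=np.cos(al)*H+np.sin(al)*Z
    return np.c_[x,np.cross(z,x),z]
def tcp(g,T,d=172): return np.asarray(g,float)-d*T[:,2]
def rel(x0,T0,x1,T1):
    return (T0.T@(x1-x0)).round(2), R.from_matrix(T0.T@T1).as_rotvec().round(4)
E
python3 - <<'E'
from kin import *
sp=dict(ch=(532,119.5),wh=(501,175),re=(441.5,288.7)); rest=dict(ch=(515,-255.5,-38),wh=(493,-339,-34.7),re=(599.5,-43.7,-47.5))
s=168
rng=np.random.default_rng(0)
seeds=[[a,b,c,d,e,f] for a in (15,-25) for b in (0,50) for c in (60,110) for d in (0,40,-40,180) for e in (30,90) for f in (90,-20,60)]
def solve(x,T):
    out=[]
    for q0 in seeds:
        q,e=ik(x,T,q0)
        if e<.5 and not any(np.abs(q-o).max()<2 for o in out): out.append(q)
    return [o.round(0).tolist() for o in out]
for al in (50,60,70):
    for k in sp:
        T=tool(28.3,al); print(al,k,"pick",solve(tcp((*sp[k],s+7),T),T))
        T=tool(28.3,al); print(al,k,"lift",solve(tcp((*sp[k],s+7+130),T),T))
        x,y,h=rest[k]; c=np.array([np.cos(np.radians(h)),np.sin(np.radians(h))])
        for hh in (h,):
            T=tool(hh,al-90); g=np.array([x,y])+c*(s-108)
            print(al,k,"place",solve(tcp((*g,32),T),T))
E
```

```text
50 ch pick [[-1.0, 8.0, 134.0, 110.0, 24.0, -42.0]]
50 ch lift [[-1.0, -3.0, 122.0, 57.0, 27.0, 16.0]]
50 ch place [[-31.0, 54.0, 64.0, 5.0, 102.0, 97.0]]
50 wh pick [[10.0, 6.0, 137.0, 129.0, 18.0, -53.0]]
50 wh lift [[10.0, -6.0, 124.0, 48.0, 19.0, 31.0]]
50 wh place [[-35.0, 56.0, 58.0, -0.0, 106.0, 89.0]]
50 re pick [[35.0, 6.0, 138.0, 201.0, 14.0, -106.0]]
50 re lift [[35.0, -7.0, 125.0, -23.0, 13.0, 117.0]]
50 re place [[-18.0, 52.0, 68.0, 19.0, 96.0, 115.0]]
60 ch pick [[-4.0, 12.0, 141.0, 133.0, 39.0, -68.0]]
60 ch lift [[-4.0, -3.0, 129.0, 94.0, 28.0, -22.0]]
60 ch place [[-30.0, 48.0, 72.0, 4.0, 90.0, 97.0]]
60 wh pick [[7.0, 11.0, 144.0, 149.0, 37.0, -76.0]]
60 wh lift [[7.0, -6.0, 132.0, 103.0, 19.0, -24.0]]
60 wh place [[-35.0, 50.0, 66.0, -0.0, 93.0, 89.0]]
60 re pick [[36.0, 10.0, 145.0, 191.0, 36.0, -95.0]]
60 re lift [[36.0, -7.0, 132.0, 229.0, 9.0, -135.0]]
60 re place [[-16.0, 47.0, 75.0, 15.0, 85.0, 116.0]]
70 ch pick [[-7.0, 20.0, 147.0, 141.0, 60.0, -82.0]]
70 ch lift [[-7.0, 0.0, 136.0, 120.0, 39.0, -51.0]]
70 ch place [[-30.0, 43.0, 80.0, 3.0, 77.0, 97.0]]
70 wh pick []
70 wh lift [[5.0, -3.0, 139.0, 136.0, 32.0, -59.0]]
70 wh place [[-35.0, 45.0, 75.0, -0.0, 80.0, 89.0]]
70 re pick []
70 re lift [[37.0, -4.0, 140.0, 197.0, 27.0, -103.0]]
70 re place [[-14.0, 42.0, 81.0, 11.0, 74.0, 119.0]]
```

```bash
cat > plan.py <<'E'
from kin import *
sp=dict(ch=(532,119.5),wh=(501,175),re=(441.5,288.7)); rest=dict(ch=(515,-255.5,-38),wh=(493,-339,-34.7),re=(599.5,-43.7,-47.5))
E
python3 - <<'E'
from plan import *
s=168
for al in (30,35,40,45):
    for k in sp:
        T=tool(28.3,al)
        q=[15,0,110,10,40,80]
        for nm,dz,back in (("lift",150,0),("lift",100,0),("pick",0,0),("pre",0,70)):
            g=np.array((*sp[k],s+7+dz))-back*T[:,2]
            q2,e=ik(tcp(g,T),T,q); print(al,k,nm,q2.round(0).tolist(),round(e,2))
        x,y,h=rest[k]; c=np.array([np.cos(np.radians(h)),np.sin(np.radians(h))])
        T=tool(h,al-90); g=np.array([x,y])+c*(s-108)
        q2,e=ik(tcp((*g,32),T),T,[-20,50,70,0,90,90]); print(al,k,"place",q2.round(0).tolist(),round(e,2))
E
```

```text
30 ch lift [5.0, -0.0, 105.0, 16.0, 48.0, 59.0] 0.0
30 ch lift [5.0, 2.0, 111.0, 18.0, 41.0, 56.0] 0.0
30 ch pick [5.0, 8.0, 120.0, 27.0, 26.0, 45.0] 0.0
30 ch pre [3.0, 1.0, 118.0, 22.0, 36.0, 49.0] 0.0
30 ch place [-31.0, 65.0, 50.0, 7.0, 125.0, 97.0] 0.0
30 wh lift [14.0, -2.0, 107.0, 10.0, 46.0, 70.0] 0.0
30 wh lift [14.0, -0.0, 113.0, 12.0, 39.0, 68.0] 0.0
30 wh pick [14.0, 6.0, 122.0, 19.0, 23.0, 60.0] 0.0
30 wh pre [12.0, -1.0, 120.0, 15.0, 33.0, 64.0] 0.0
30 wh place [-35.0, 68.0, 42.0, -1.0, 130.0, 89.0] 0.0
30 re lift [33.0, -3.0, 108.0, -4.0, 45.0, 97.0] 0.0
30 re lift [33.0, -1.0, 113.0, -4.0, 38.0, 98.0] 0.0
30 re pick [33.0, 6.0, 123.0, -7.0, 22.0, 101.0] 0.0
30 re pre [34.0, -2.0, 120.0, -5.0, 32.0, 100.0] 0.0
30 re place [-20.0, 62.0, 57.0, 26.0, 115.0, 116.0] 0.0
35 ch lift [3.0, -2.0, 109.0, 21.0, 42.0, 53.0] 0.0
35 ch lift [3.0, 1.0, 114.0, 25.0, 35.0, 49.0] 0.0
35 ch pick [3.0, 7.0, 124.0, 41.0, 22.0, 30.0] 0.0
35 ch pre [0.0, -0.0, 122.0, 32.0, 31.0, 38.0] 0.0
35 ch place [-31.0, 62.0, 53.0, 6.0, 119.0, 97.0] 0.0
35 wh lift [13.0, -4.0, 111.0, 14.0, 40.0, 66.0] 0
[... 1381 characters left out ...]
0.0
45 ch pick [0.0, 7.0, 131.0, 89.0, 19.0, -20.0] 0.0
45 ch pre [-4.0, -2.0, 131.0, 66.0, 25.0, 2.0] 0.0
45 ch place [-31.0, 57.0, 60.0, 5.0, 108.0, 97.0] 0.0
45 wh lift [11.0, -6.0, 118.0, 28.0, 27.0, 52.0] 0.0
45 wh lift [11.0, -4.0, 124.0, 38.0, 20.0, 41.0] 0.0
45 wh pick [11.0, 5.0, 133.0, 101.0, 13.0, -24.0] 0.0
45 wh pre [7.0, -4.0, 133.0, 62.0, 17.0, 14.0] 0.0
45 wh place [-35.0, 59.0, 54.0, -0.0, 112.0, 89.0] 0.0
45 re lift [35.0, -7.0, 119.0, -11.0, 24.0, 105.0] 0.0
45 re lift [35.0, -4.0, 124.0, -17.0, 16.0, 111.0] 0.0
45 re pick [34.0, 4.0, 133.0, -53.0, 3.0, 147.0] 11.39
45 re pre [36.0, -5.0, 134.0, -40.0, 8.0, 135.0] 0.0
45 re place [-19.0, 54.0, 65.0, 20.0, 101.0, 115.0] 0.0
```

```bash
cat > go.py <<'E'
import sys
from plan import *
from workcell import status
def cur():
    s=status.state(); return s["ee_pos"],R.from_euler('xyz',s["ee_rot"],degrees=True).as_matrix(),s
def goto(g,T):
    x0,T0,s=cur(); x1=tcp(g,T); d,r=rel(x0,T0,x1,T)
    ang=np.degrees(np.linalg.norm(r)); n=max(np.linalg.norm(d)/60,ang/10.3)
    q,e=ik(x1,T,s["qpos"])
    print("shift mm (start axes)",d,"rotvec",r,"deg",ang.round(1),"rows>=",round(n,1),"q",q.round(0).tolist(),round(e,2))
def seq(g,T,n):
    """equal rows: first turn interleaved; prints rows for straight TCP line with uniform rotation"""
    x0,T0,s=cur(); x1=tcp(g,T); rv=R.from_matrix(T0.T@T).as_rotvec(); q=s["qpos"]
    for i in range(n):
        Ti=T0@R.from_rotvec(rv*i/n).as_matrix(); d=Ti.T@(x1-x0)/n/1000
        xe=x0+(x1-x0)*(i+1)/n; q2,e=ik(xe,T0@R.from_rotvec(rv*(i+1)/n).as_matrix(),q)
        print(i,d.round(4).tolist(),(rv/n).round(4).tolist(),"dq",np.abs(q2-q).round(0).tolist(),round(e,2)); q=q2
    print("q end",q.round(0).tolist())
E
python3 - <<'E'
from go import *
T=tool(28.3,35); goto((*sp["ch"],285),T); seq((*sp["ch"],285),T,4)
E
```

```text
shift mm (start axes) [48.35 70.97 87.5 ] rotvec [-0.0627 -0.1072 -0.0238] deg 7.2 rows>= 2.0 q [3.0, -0.0, 113.0, 24.0, 37.0, 50.0] 0.0
0 [0.0121, 0.0177, 0.0219] [-0.0157, -0.0268, -0.006] dq [1.0, 4.0, 1.0, 1.0, 1.0, 1.0] 0.0
1 [0.0126, 0.0175, 0.0218] [-0.0157, -0.0268, -0.006] dq [0.0, 3.0, 2.0, 1.0, 1.0, 0.0] 0.0
2 [0.013, 0.0172, 0.0217] [-0.0157, -0.0268, -0.006] dq [0.0, 3.0, 2.0, 2.0, 1.0, 0.0] 0.0
3 [0.0135, 0.0169, 0.0217] [-0.0157, -0.0268, -0.006] dq [0.0, 3.0, 2.0, 2.0, 0.0, 1.0] 0.0
q end [3.0, -0.0, 113.0, 24.0, 37.0, 50.0]
```

```bash
python3 -m jog '[[0.05,0.0121,0.0177,0.0219,-0.0157,-0.0268,-0.006],[0.05,0.0126,0.0175,0.0218,-0.0157,-0.0268,-0.006],[0.05,0.013,0.0172,0.0217,-0.0157,-0.0268,-0.006],[0.05,0.0135,0.0169,0.0217,-0.0157,-0.0268,-0.006],[0.05,0,0,0,0,0,0]]'; python3 - <<'E'
from go import *
from h import *
T=tool(28.3,35); goto((*sp["ch"],285),T)
f=vision.grab_frame("wrist"); cv2.imwrite("pics/w1.png",f["color"])
for n in ("ch","wh","re"): print(n,np.round(proj(f,(*sp[n],210))))
E
```

```text
time_s: 6.92
ee_pos: [447.4, 73.5, 425.5]
ee_rot: [179.9, -34.8, 28.5]
force: [-0.1, 0.5, -0.1]
gripper_width: 49.8
shift mm (start axes) [-1.66 -0.4  -1.67] rotvec [-0.0006  0.0026  0.0034] deg 0.2 rows>= 0.0 q [3.0, -0.0, 113.0, 24.0, 37.0, 50.0] 0.0
ch [319. 326.]
wh [227. 327.]
re [ 41. 324.]
```

View pics/w1.png

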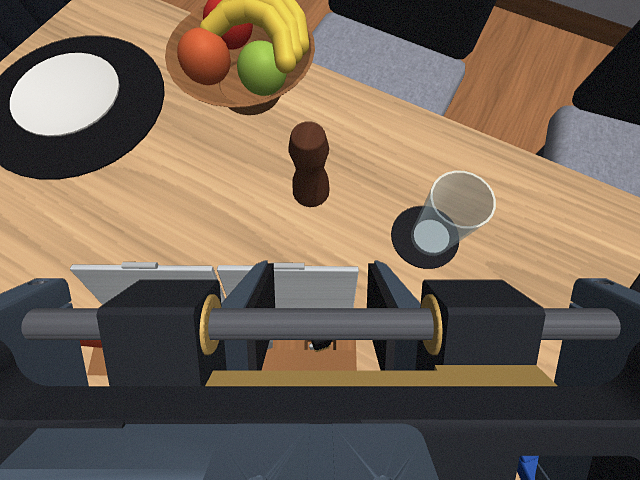

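The picture shows the charcoal handle at about (320,345), centred between the fingers, in line with the predicted column of 319. Descending.

```bash
python3 -m jog '[[0.05,-0.0165,0,0.0215,0,0,0],[0.05,-0.0165,0,0.0225,0,0,0],[0.05,-0.0165,0,0.0225,0,0,0],[0.05,-0.0155,0,0.022,0,0,0],[0.05,0,0,0,0,0,0],[0.05,0,0,0,0,0,0]]'; python3 - <<'E'
from go import *
T=tool(28.3,35); goto((*sp["ch"],175),T)
E
```

```text
time_s: 7.72
ee_pos: [444.1, 72.2, 318.0]
ee_rot: [179.8, -35.1, 28.6]
force: [-0.5, 0.9, -0.6]
gripper_width: 50.3
shift mm (start axes) [-0.23  0.03  2.36] rotvec [ 0.0006 -0.0016  0.0045] deg 0.3 rows>= 0.0 q [3.0, 7.0, 124.0, 41.0, 22.0, 30.0] 0.0
```

```bash
python3 -m jog '[[0.012,0,0,0.002,0,0,0],[0.012,0,0,0,0,0,0],[0.012,0,0,0,0,0,0],[0.012,0,0,0,0,0,0],[0.012,0,0,0,0,0,0],[0.012,0,0,0,0,0,0]]' 40; python3 log.py
```

```text
time_s: 8.48
ee_pos: [445.2, 72.7, 315.2]
ee_rot: [179.9, -35.0, 28.6]
force: [-1.5, 1.4, 1.9]
gripper_width: 18.3
8.47 q [3.4, 7.4, 123.8, 41.4, 21.5, 29.6] p [445.2, 72.7, 315.2] r [179.9, -35.0, 28.6] F [-1.5, 1.4, 1.9] w 18.3
```

```bash
python3 -m jog '[[0.012,0,0,0,0,0,0],[0.012,0,0,0,0,0,0]]' 40; python3 - <<'E'
from go import *
from h import *
f=vision.grab_frame("wrist"); cv2.imwrite("pics/w2.png",f["color"][240:])
f=vision.grab_frame("scene"); cv2.imwrite("pics/s2.png",cv2.resize(f["color"][220:420,280:500],None,fx=3,fy=3))
E
```

```text
time_s: 8.72
ee_pos: [445.2, 72.7, 315.1]
ee_rot: [179.8, -35.0, 28.6]
force: [-0.0, 1.0, 3.9]
gripper_width: 18.4
```

View pics/s2.png

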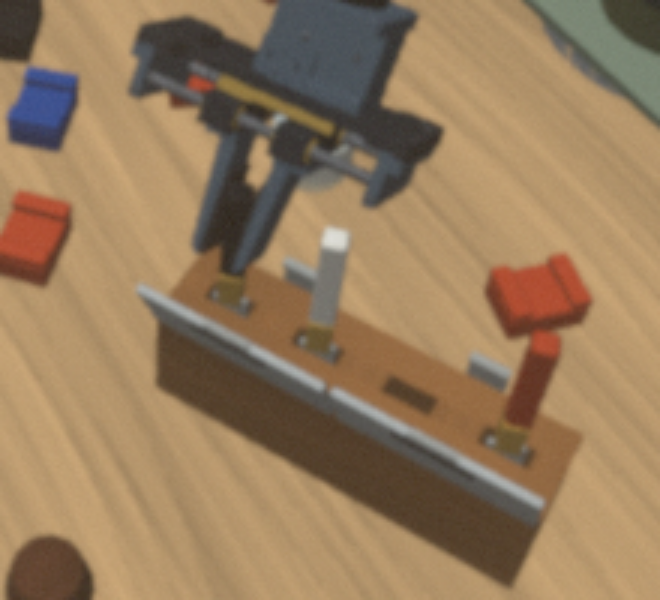

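View pics/w2.png

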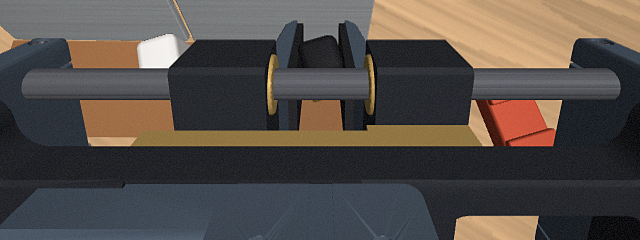

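```bash
python3 - <<'E'
import cv2
a=cv2.imread("pics/w2.png")[10:120,240:400]; a=cv2.resize(a,None,fx=4,fy=4,interpolation=cv2.INTER_CUBIC)
a=cv2.convertScaleAbs(a,alpha=2.2,beta=20); cv2.imwrite("pics/w2z.png",a)
b=cv2.imread("pics/s2.png")[200:500,150:590]; cv2.imwrite("pics/s2z.png",cv2.resize(b,None,fx=1.7,fy=1.7))
E
```

```text
(no output)
```

View pics/w2z.png

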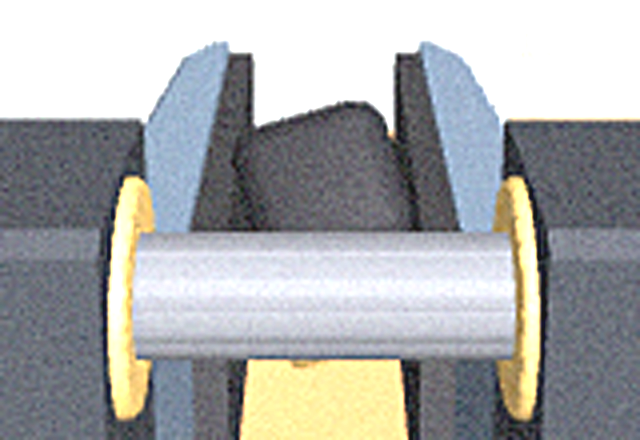

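View pics/s2z.png

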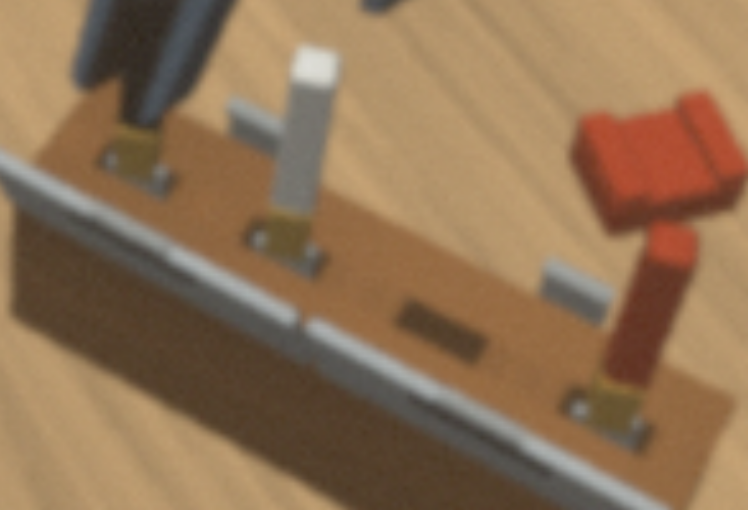

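The charcoal handle sits yawed by about +10° in its slot: its end face is turned counter-clockwise between the pads, at (320,55) in the wrist picture, and the opening reads 18.4 mm where 16 was expected. I'll reopen, turn the heading and regrip.

```bash
python3 -m jog '[[0.045,0,0,0,0,0,0],[0.045,0,0,0,0,0,0],[0.045,0,0,0,0,0,0]]'; python3 - <<'E'
from go import *
from h import *
f=vision.grab_frame("wrist"); b=f["color"][250:360,240:400]; cv2.imwrite("pics/w3.png",cv2.convertScaleAbs(cv2.resize(b,None,fx=4,fy=4,interpolation=cv2.INTER_CUBIC),alpha=2.2,beta=20))
P,u,v=cloud(f); 
for lo,hi in ((207,213),(195,205),(203,216)):
    m=(P[:,2]>lo)&(P[:,2]<hi)&(np.hypot(P[:,0]-532,P[:,1]-119)<16); 
    if m.sum()>5: 
        from m import rect
        print(lo,m.sum(),rect(P[m,:2]))
# handle faces in all views: normals
for c in ("top","scene"):
    f=vision.grab_frame(c); P,u,v=cloud(f)
    for k,(x,y) in sp.items():
        m=(P[:,2]>206)&(P[:,2]<215)&(np.hypot(P[:,0]-x,P[:,1]-y)<18)
        if m.sum()>8: print(c,k,m.sum(),rect(P[m,:2]))
T=tool(38.5,35); seq((*sp["ch"],175),T,2)
E
```

```text
time_s: 9.2
ee_pos: [444.9, 72.5, 314.5]
ee_rot: [179.8, -34.9, 28.6]
force: [-0.7, 0.1, -0.3]
gripper_width: 44.1
207 1181 (array([529.9, 117.2]), 14.3, 15.9, 43.6)
203 1232 (array([530.1, 117.3]), 14.6, 16.3, 43.5)
top ch 44 (array([531.4, 118.9]), 10.8, 14.1, 28.7)
top wh 47 (array([500.3, 177.4]), 11.7, 14.6, 23.2)
top re 69 (array([439. , 286.6]), 15.3, 16.3, 44.7)
scene ch 67 (array([531.9, 119.2]), 15.8, 15.2, 44.4)
scene wh 75 (array([501.8, 176.1]), 15.5, 15.7, 49.6)
scene re 91 (array([442.1, 288.9]), 16.2, 15.9, 43.1)
0 [0.001, 0.0087, 0.0] [0.051, 0.0007, -0.071] dq [2.0, 1.0, 1.0, 4.0, 4.0, 9.0] 0.0
1 [0.0004, 0.0087, -0.0004] [0.051, 0.0007, -0.071] dq [2.0, 1.0, 1.0, 2.0, 4.0, 7.0] 0.0
q end [-1.0, 9.0, 122.0, 48.0, 29.0, 13.0]
```

View pics/w3.png

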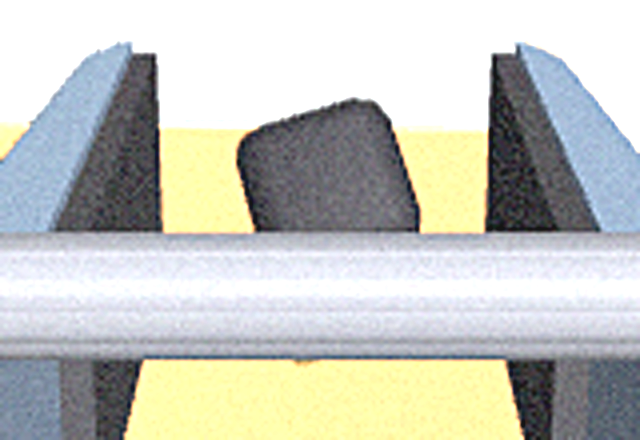

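```bash
python3 - <<'E'
from go import *
T=tool(43.6,35); seq((531.5,118.7,176),T,3)
E
```

```text
0 [0.0012, 0.0088, -0.0] [0.051, 0.0005, -0.0716] dq [2.0, 1.0, 1.0, 4.0, 4.0, 9.0] 0.0
1 [0.0005, 0.0089, -0.0005] [0.051, 0.0005, -0.0716] dq [2.0, 1.0, 1.0, 2.0, 4.0, 7.0] 0.0
2 [-0.0001, 0.0088, -0.0009] [0.051, 0.0005, -0.0716] dq [2.0, 1.0, 1.0, 1.0, 4.0, 6.0] 0.0
q end [-3.0, 9.0, 121.0, 48.0, 34.0, 6.0]
```

```bash
python3 -m jog '[[0.045,0.0012,0.0088,0,0.051,0.0005,-0.0716],[0.045,0.0005,0.0089,-0.0005,0.051,0.0005,-0.0716],[0.045,-0.0001,0.0088,-0.0009,0.051,0.0005,-0.0716],[0.045,0,0,0,0,0,0],[0.045,0,0,0,0,0,0],[0.012,0,0,0,0,0,0],[0.012,0,0,0,0,0,0],[0.012,0,0,0,0,0,0],[0.012,0,0,0,0,0,0],[0.012,0,0,0,0,0,0]]' 40; python3 - <<'E'
from go import *
from h import *
T=tool(43.6,35); goto((531.5,118.7,176),T)
f=vision.grab_frame("wrist"); b=f["color"][250:360,240:400]; cv2.imwrite("pics/w4.png",cv2.convertScaleAbs(cv2.resize(b,None,fx=4,fy=4,interpolation=cv2.INTER_CUBIC),alpha=2.2,beta=20))
E
```

```text
time_s: 10.6
ee_pos: [460.1, 50.8, 317.0]
ee_rot: [-180.0, -35.0, 43.6]
force: [0.3, 0.9, 0.4]
gripper_width: 15.7
shift mm (start axes) [-0.22  0.08 -0.01] rotvec [-0.0002 -0.0005 -0.0001] deg 0.0 rows>= 0.0 q [-3.0, 9.0, 121.0, 48.0, 34.0, 6.0] 0.0
```

View pics/w4.png

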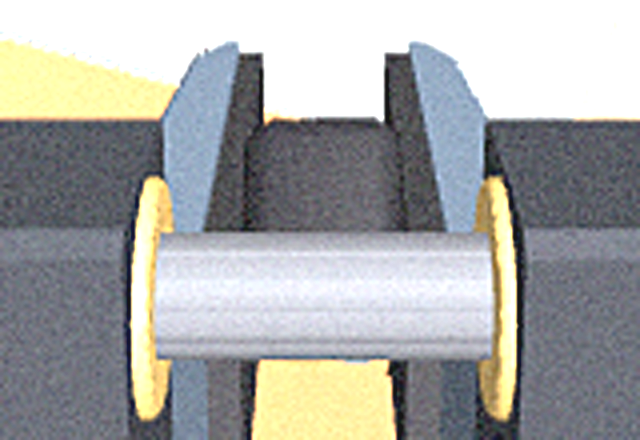

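The grip is flush (15.7 mm). Lifting straight up by 150 mm.

```bash
python3 -m jog '[[0.012,0.006,0,-0.008,0,0,0],[0.012,0.014,0,-0.020,0,0,0],[0.012,0.022,0,-0.0315,0,0,0],[0.012,0.022,0,-0.0315,0,0,0],[0.012,0.022,0,-0.0315,0,0,0],[0.012,0,0,0,0,0,0]]'; python3 - <<'E'
from go import *
from h import *
x,T,s=cur(); print(s["gripper_width"],s["force"].round(1))
f=vision.grab_frame("scene"); cv2.imwrite("pics/s5.png",cv2.resize(f["color"][130:430,230:560],None,fx=2,fy=2))
h=-38.;c=np.array([np.cos(np.radians(h)),np.sin(np.radians(h))])
T1=tool(h,-55)
# midpoint: same height rotate ; target above rest
g=np.array([515,-255.5])+c*(169-108); print("g",g)
seq((*g,200),T1,11)
E
```

```text
time_s: 11.4
ee_pos: [460.6, 50.8, 469.8]
ee_rot: [179.6, -35.3, 43.8]
force: [-0.0, -0.4, -0.4]
gripper_width: 16.1
16.061209719832505 [-0.  -0.4 -0.4]
g [ 563.06865597 -293.05534999]
0 [-0.0194, 0.0417, 0.0052] [0.0246, -0.1161, 0.1394] dq [4.0, 4.0, 3.0, 5.0, 6.0, 7.0] 0.0
1 [-0.0128, 0.0441, 0.006] [0.0246, -0.1161, 0.1394] dq [4.0, 4.0, 3.0, 4.0, 6.0, 7.0] 0.0
2 [-0.0058, 0.0456, 0.006] [0.0246, -0.1161, 0.1394] dq [3.0, 4.0, 4.0, 4.0, 6.0, 6.0] 0.0
3 [0.0012, 0.046, 0.0051] [0.0246, -0.1161, 0.1394] dq [3.0, 5.0, 4.0, 3.0, 7.0, 6.0] 0.0
4 [0.0081, 0.0455, 0.0034] [0.0246, -0.1161, 0.1394] dq [3.0, 5.0, 5.0, 3.0, 7.0, 6.0] 0.0
5 [0.0146, 0.0439, 0.001] [0.0246, -0.1161, 0.1394] dq [2.0, 5.0, 5.0, 2.0, 7.0, 6.0] 0.0
6 [0.0205, 0.0415, -0.0021] [0.0246, -0.1161, 0.1394] dq [2.0, 5.0, 6.0, 2.0, 8.0, 6.0] 0.0
7 [0.0257, 0.0381, -0.0058] [0.0246, -0.1161, 0.1394] dq [2.0, 5.0, 6.0, 1.0, 8.0, 6.0] 0.0
8 [0.0298, 0.0341, -0.0099] [0.0246, -0.1161, 0.1394] dq [2.0, 6.0, 7.0, 1.0, 9.0, 6.0] 0.0
9 [0.0328, 0.0294, -0.0143] [0.0246, -0.1161, 0.1394] dq [2.0, 6.0, 8.0, 0.0, 9.0, 7.0] 0.0
10 [0.0346, 0.0243, -0.0189] [0.0246, -0.1161, 0.1394] dq [2.0, 6.0, 10.0, 1.0, 10.0, 8.0] 0.0
q end [-31.0, 55.0, 45.0, 8.0, 134.0, 99.0]
```

View pics/s5.png

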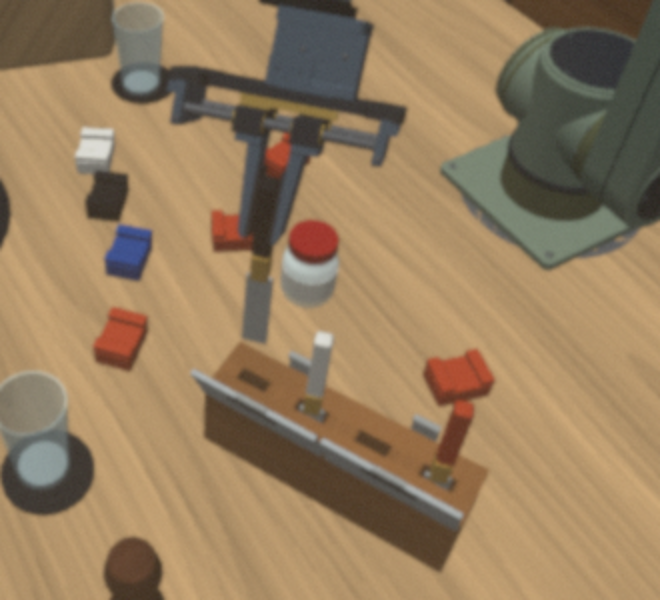

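```bash
cat > path.py <<'E'
from go import *
def tips(g,T,n,s=169,al=35,loc=None):
    x0,T0,_=cur(); x1=tcp(g,T); rv=R.from_matrix(T0.T@T).as_rotvec()
    ax=np.array([np.sin(np.radians(al)),0,-np.cos(np.radians(al))])
    for i in range(n+1):
        Ti=T0@R.from_rotvec(rv*i/n).as_matrix(); x=x0+(x1-x0)*i/n; gg=x+172*Ti[:,2]; a=Ti@ax
        print(i,"g",gg.round(0),"tip",(gg-s*a).round(0),"end",(gg+(203-s)*a).round(0))
E
python3 - <<'E'
from path import *
tips((563,-293,200),tool(-38,-55),11)
E
```

```text
0 g [532. 119. 327.] tip [532. 119. 158.] end [532. 119. 361.]
1 g [535.  72. 301.] tip [510.  72. 134.] end [540.  72. 335.]
2 g [537.  27. 278.] tip [486.  30. 117.] end [547.  27. 311.]
3 g [537. -16. 258.] tip [463.  -8. 106.] end [552. -17. 289.]
4 g [536. -57. 241.] tip [441. -42. 102.] end [555. -60. 269.]
5 g [535. -96. 227.] tip [422. -72. 104.] end [ 558. -101.  252.]
6 g [ 535. -133.  216.] tip [407. -98. 112.] end [ 561. -141.  237.]
7 g [ 536. -169.  209.] tip [ 398. -120.  124.] end [ 564. -178.  226.]
8 g [ 539. -202.  203.] tip [ 395. -140.  140.] end [ 567. -214.  216.]
9 g [ 544. -234.  200.] tip [ 399. -157.  159.] end [ 573. -249.  209.]
10 g [ 552. -264.  200.] tip [ 410. -173.  179.] end [ 580. -282.  204.]
11 g [ 563. -293.  200.] tip [ 430. -189.  200.] end [ 590. -314.  200.]
```

The tip stays at z ≥ 102 mm and more than 70 mm from the jar, so the path is clear. Going.

```bash
python3 -m jog '[[0.012,-0.0194,0.0417,0.0052,0.0246,-0.1161,0.1394],[0.012,-0.0128,0.0441,0.006,0.0246,-0.1161,0.1394],[0.012,-0.0058,0.0456,0.006,0.0246,-0.1161,0.1394],[0.012,0.0012,0.046,0.0051,0.0246,-0.1161,0.1394],[0.012,0.0081,0.0455,0.0034,0.0246,-0.1161,0.1394],[0.012,0.0146,0.0439,0.001,0.0246,-0.1161,0.1394],[0.012,0.0205,0.0415,-0.0021,0.0246,-0.1161,0.1394],[0.012,0.0257,0.0381,-0.0058,0.0246,-0.1161,0.1394],[0.012,0.0298,0.0341,-0.0099,0.0246,-0.1161,0.1394],[0.012,0.0328,0.0294,-0.0143,0.0246,-0.1161,0.1394],[0.012,0.0346,0.0243,-0.0189,0.0246,-0.1161,0.1394],[0.012,0,0,0,0,0,0]]'; python3 - <<'E'
from go import *
from h import *
T1=tool(-38,-55); goto((563.1,-293.1,200),T1)
f=vision.grab_frame("scene"); cv2.imwrite("pics/s6.png",cv2.resize(f["color"][100:400,180:510],None,fx=2,fy=2))
f=vision.grab_frame("top"); cv2.imwrite("pics/t6.png",cv2.resize(f["color"][150:370,270:570],None,fx=2,fy=2))
E
```

```text
time_s: 12.95
ee_pos: [674.1, -382.9, 287.3]
ee_rot: [179.8, 55.7, -38.4]
force: [-0.2, 0.5, -1.2]
gripper_width: 15.7
shift mm (start axes) [-10.39  -2.35  -4.84] rotvec [-0.0015  0.0123 -0.0038] deg 0.7 rows>= 0.2 q [-31.0, 55.0, 45.0, 8.0, 134.0, 99.0] 0.0
```

View pics/s6.png

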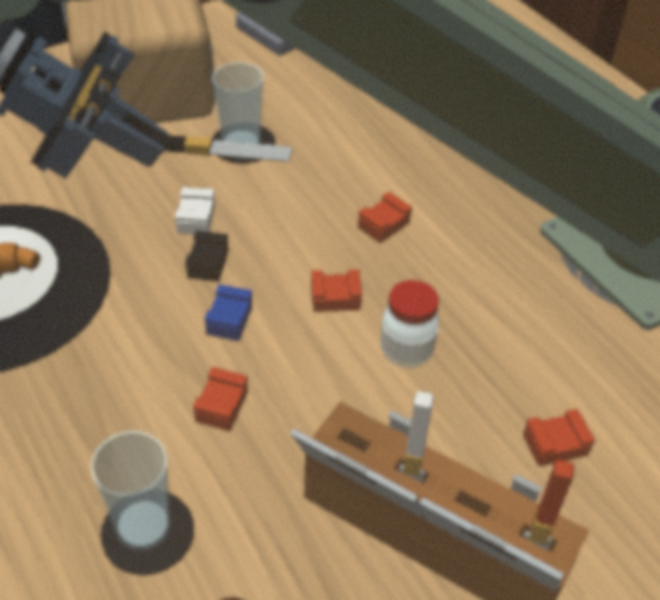

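View pics/t6.png

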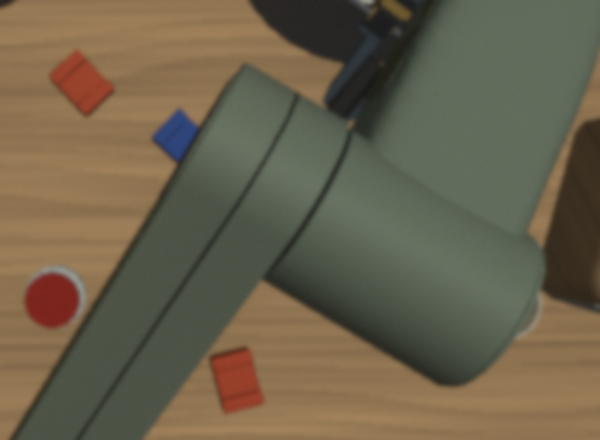

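```bash
cat > meas.py <<'E'
from h import *
from m import rect
def spreader(name,cam="scene",zmin=None,rad=130,near=None):
    """axis fit from silhouettes, blade+collar+handle visible"""
    f=vision.grab_frame(cam); out=[]
    for r in vision.silhouettes(cam,name)[:3]:
        P,u,v=cloud(f,r["pixels"])
        if near is not None: 
            P=P[np.linalg.norm(P-near,axis=1)<rad]
        if len(P)<30: continue
        c=np.median(P,axis=0); _,_,vt=np.linalg.svd(P-c); a=vt[0]; t=(P-c)@a
        keep=np.linalg.norm((P-c)-np.outer(t,a),axis=1)<14; P=P[keep]; c=P.mean(0); _,_,vt=np.linalg.svd(P-c); a=vt[0]
        t=(P-c)@a
        print(cam,name,round(r["p"],2),len(P),"c",c.round(1),"axis",a.round(3),"elev",np.degrees(np.arcsin(a[2])).round(1),"yaw",np.degrees(np.arctan2(a[1],a[0])).round(1),"ends",(c+a*t.min()).round(0),(c+a*t.max()).round(0))
def rests(name,cam="scene",pmin=.3):
    f=vision.grab_frame(cam)
    for r in vision.silhouettes(cam,name)[:5]:
        if r["p"]<pmin: continue
        P,u,v=cloud(f,r["pixels"]); s=P[(P[:,2]>16)&(P[:,2]<45)]
        if len(s)>20: print(cam,name,round(r["p"],2),len(s),rect(s[:,:2]))
E
python3 - <<'E'
from meas import *
spreader("spreader_charcoal",near=np.array([500,-240,200]))
rests("rest_charcoal"); 
E
```

```text
scene spreader_charcoal 0.58 534 c [ 496.4 -235.9  202.9] axis [-0.795  0.606 -0.026] elev -1.5 yaw 142.7 ends [ 564. -287.  205.] [ 432. -187.  201.]
scene rest_charcoal 0.75 362 (array([ 516.5, -255.6]), 65.6, 43.9, 52.1)
```

```bash
python3 - <<'E'
from go import *
seq((563.1,-293.2,70),tool(-38,-55),4)
E
```

```text
0 [0.0271, 0.0002, 0.0186] [0.0003, -0.0003, 0.0002] dq [0.0, 1.0, 2.0, 0.0, 3.0, 1.0] 0.0
1 [0.0271, 0.0002, 0.0186] [0.0003, -0.0003, 0.0002] dq [0.0, 1.0, 2.0, 0.0, 3.0, 0.0] 0.0
2 [0.0271, 0.0002, 0.0185] [0.0003, -0.0003, 0.0002] dq [0.0, 1.0, 1.0, 0.0, 3.0, 0.0] 0.0
3 [0.0271, 0.0002, 0.0185] [0.0003, -0.0003, 0.0002] dq [0.0, 2.0, 1.0, 0.0, 3.0, 0.0] 0.0
q end [-31.0, 60.0, 52.0, 7.0, 122.0, 97.0]
```

```bash
python3 -m jog '[[0.012,0.0271,0.0002,0.0186,0,0,0],[0.012,0.0271,0.0002,0.0186,0,0,0],[0.012,0.0271,0.0002,0.0186,0,0,0],[0.012,0.0271,0.0002,0.0186,0,0,0],[0.012,0,0,0,0,0,0],[0.012,0,0,0,0,0,0]]'; python3 - <<'E'
from go import *
from meas import *
goto((563.1,-293.2,70),tool(-38,-55));seq((563.1,-293.2,33.5),tool(-38,-55),2)
spreader("spreader_charcoal",near=np.array([510,-250,70]))
f=vision.grab_frame("scene"); cv2.imwrite("pics/s7.png",cv2.resize(f["color"][120:320,180:400],None,fx=3,fy=3))
E
```

```text
time_s: 14.0
ee_pos: [674.2, -380.7, 168.8]
ee_rot: [180.0, 54.9, -38.0]
force: [-1.3, 0.2, -0.3]
gripper_width: 15.7
shift mm (start axes) [-0.2  -0.54  0.49] rotvec [ 0.0006 -0.001   0.0001] deg 0.1 rows>= 0.0 q [-31.0, 60.0, 52.0, 7.0, 122.0, 97.0] 0.0
0 [0.0148, -0.0003, 0.0107] [0.0003, -0.0005, 0.0] dq [0.0, 1.0, 1.0, 0.0, 1.0, 0.0] 0.0
1 [0.0148, -0.0003, 0.0107] [0.0003, -0.0005, 0.0] dq [0.0, 1.0, 0.0, 0.0, 1.0, 0.0] 0.0
q end [-31.0, 62.0, 53.0, 6.0, 120.0, 97.0]
scene spreader_charcoal 0.91 444 c [ 496.7 -237.4   75.9] axis [-0.801  0.598 -0.038] elev -2.1 yaw 143.3 ends [ 566. -289.   79.] [ 432. -189.   73.]
```

View pics/s7.png

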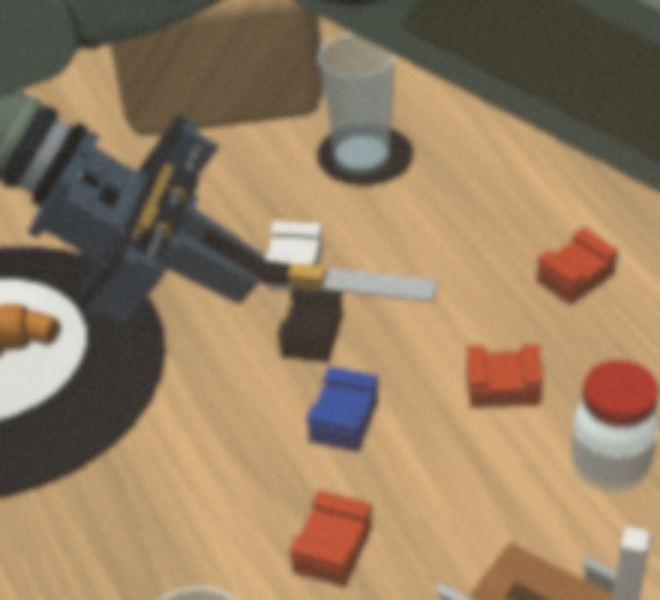

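```bash
python3 -m jog '[[0.012,0.010,-0.0003,0.007,0,0,0],[0.012,0.010,-0.0003,0.007,0,0,0],[0.012,0.0085,0,0.0065,0,0,0],[0.012,0,0,0,0,0,0],[0.012,0,0,0,0,0,0]]'; python3 - <<'E'
from go import *
goto((563.1,-293.2,33),tool(-38,-55)); print(cur()[2]["force"])
E
```

```text
time_s: 14.78
ee_pos: [673.9, -380.3, 130.8]
ee_rot: [179.9, 55.1, -38.1]
force: [0.4, 0.6, -1.0]
gripper_width: 15.9
shift mm (start axes) [-0.77 -0.45 -0.45] rotvec [ 0.0003  0.0018 -0.0008] deg 0.1 rows>= 0.0 q [-31.0, 62.0, 53.0, 6.0, 120.0, 97.0] 0.0
[ 0.36806562  0.60677936 -0.97246642]
```

```bash
python3 -m jog '[[0.012,0.0008,0,0.0006,0,0,0],[0.012,0.0008,0,0.0006,0,0,0],[0.012,0,0,0,0,0,0],[0.012,0,0,0,0,0,0]]'; python3 log.py
```

```text
time_s: 15.28
ee_pos: [673.8, -380.3, 129.0]
ee_rot: [179.9, 55.1, -38.1]
force: [-0.5, 0.5, 0.4]
gripper_width: 15.5
15.28 q [-31.3, 62.6, 52.8, 6.3, 119.4, 97.0] p [673.8, -380.3, 129.0] r [179.9, 55.1, -38.1] F [-0.5, 0.5, 0.4] w 15.5
```

```bash
for i in 1 2; do python3 -m jog '[[0.012,0.0010,0,0.0007,0,0,0],[0.012,0,0,0,0,0,0],[0.012,0,0,0,0,0,0]]'; done; python3 - <<'E'
from meas import *
spreader("spreader_charcoal",near=np.array([510,-250,35]))
f=vision.grab_frame("scene"); cv2.imwrite("pics/s8.png",cv2.resize(f["color"][170:280,230:350],None,fx=5,fy=5,interpolation=cv2.INTER_CUBIC))
E
```

```text
time_s: 15.65
ee_pos: [673.8, -380.3, 128.2]
ee_rot: [179.9, 55.1, -38.1]
force: [0.9, -1.5, 3.3]
gripper_width: 15.8
time_s: 16.02
ee_pos: [673.9, -380.4, 128.1]
ee_rot: [179.9, 55.1, -38.1]
force: [2.4, -2.1, 7.0]
gripper_width: 15.6
scene spreader_charcoal 0.62 460 c [ 495.9 -236.4   35.9] axis [-0.797  0.604 -0.029] elev -1.7 yaw 142.8 ends [ 563. -287.   38.] [ 432. -188.   34.]
```

View pics/s8.png

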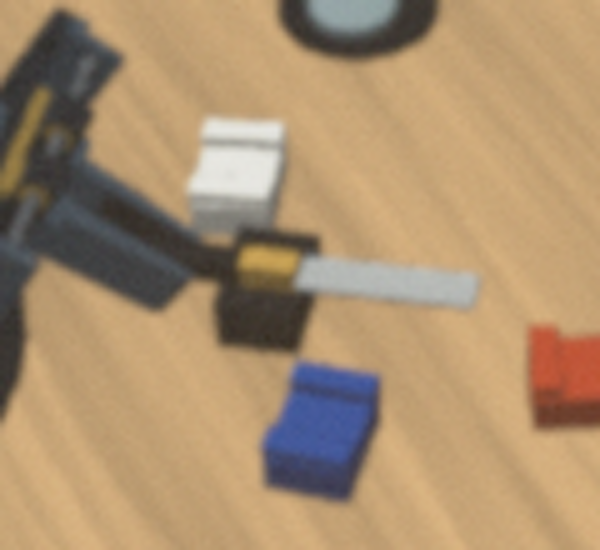

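The collar sits in the charcoal groove with about 7 N of contact. Easing off, releasing and backing out.

```bash
python3 -m jog '[[0.012,-0.0012,0,-0.0008,0,0,0],[0.012,0,0,0,0,0,0],[0.022,0,0,0,0,0,0],[0.034,0,0,0,0,0,0],[0.034,0,0,0,0,0,0]]' 40; python3 - <<'E'
from meas import *
spreader("spreader_charcoal",near=np.array([510,-250,35]))
E
python3 -m jog '[[0.034,0,0,-0.02,0,0,0],[0.034,0,0,-0.03,0,0,0],[0.034,0,0,-0.04,0,0,0],[0.034,0,0,-0.05,0,0,0],[0.034,0,0,0,0,0,0]]'
python3 - <<'E'
from meas import *
spreader("spreader_charcoal",near=np.array([510,-250,35]))
rests("rest_charcoal")
f=vision.grab_frame("scene"); cv2.imwrite("pics/s9.png",cv2.resize(f["color"][150:300,200:370],None,fx=4,fy=4,interpolation=cv2.INTER_CUBIC))
E
```

```text
time_s: 16.8
ee_pos: [673.7, -380.2, 127.3]
ee_rot: [179.9, 55.1, -38.1]
force: [0.4, -0.8, -0.3]
gripper_width: 33.7
scene spreader_charcoal 0.77 507 c [ 502.3 -241.3   36.2] axis [-0.796  0.604 -0.034] elev -1.9 yaw 142.8 ends [ 580. -300.   39.] [ 432. -188.   33.]
time_s: 17.52
ee_pos: [750.3, -443.1, 201.4]
ee_rot: [179.9, 55.2, -38.2]
force: [1.2, -0.3, -0.8]
gripper_width: 34.0
scene spreader_charcoal 0.71 575 c [ 514.3 -249.9   36.2] axis [-0.798  0.602 -0.02 ] elev -1.1 yaw 143.0 ends [ 592. -309.   38.] [ 432. -188.   34.]
scene rest_charcoal 0.76 214 (array([ 518.1, -255. ]), 65.2, 45.0, 52.2)
```

View pics/s9.png

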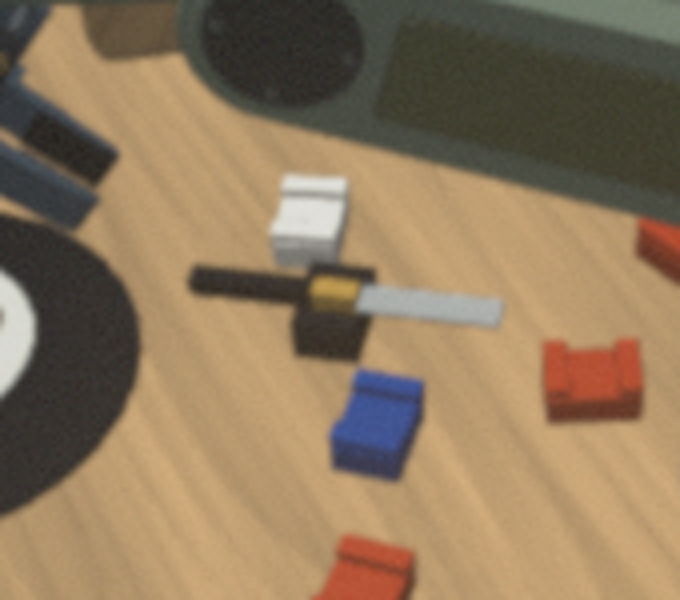

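```bash
python3 - <<'E'
from path import *
T=tool(43.6,35); g=(501,175.5,290)
seq(g,T,12); tips(g,T,12,s=0)
E
```

```text
0 [-0.0437, -0.0196, 0.0294] [-0.022, 0.1056, -0.1278] dq [2.0, 12.0, 24.0, 3.0, 18.0, 9.0] 0.0
1 [-0.0437, -0.0258, 0.0243] [-0.022, 0.1056, -0.1278] dq [2.0, 8.0, 14.0, 0.0, 12.0, 7.0] 0.0
2 [-0.0423, -0.0318, 0.0191] [-0.022, 0.1056, -0.1278] dq [2.0, 7.0, 11.0, 1.0, 10.0, 6.0] 0.0
3 [-0.0396, -0.0374, 0.014] [-0.022, 0.1056, -0.1278] dq [2.0, 6.0, 9.0, 1.0, 9.0, 6.0] 0.0
4 [-0.0357, -0.0425, 0.0091] [-0.022, 0.1056, -0.1278] dq [2.0, 6.0, 8.0, 2.0, 8.0, 6.0] 0.0
5 [-0.0307, -0.0469, 0.0046] [-0.022, 0.1056, -0.1278] dq [3.0, 6.0, 7.0, 2.0, 8.0, 5.0] 0.0
6 [-0.0248, -0.0505, 0.0006] [-0.022, 0.1056, -0.1278] dq [3.0, 6.0, 6.0, 3.0, 7.0, 5.0] 0.0
7 [-0.018, -0.0532, -0.0028] [-0.022, 0.1056, -0.1278] dq [3.0, 5.0, 5.0, 3.0, 7.0, 5.0] 0.0
8 [-0.0107, -0.0549, -0.0055] [-0.022, 0.1056, -0.1278] dq [4.0, 5.0, 5.0, 3.0, 6.0, 5.0] 0.0
9 [-0.0029, -0.0557, -0.0075] [-0.022, 0.1056, -0.1278] dq [4.0, 5.0, 4.0, 3.0, 6.0, 5.0] 0.0
10 [0.0051, -0.0553, -0.0086] [-0.022, 0.1056, -0.1278] dq [5.0, 4.0, 3.0, 3.0, 6.0, 4.0] 0.0
11 [0.013, -0.054, -0.0088] [-0.022, 0.1056, -0.1278] dq [6.0, 4.0, 
[... 251 characters left out ...]
  118.] end [ 778. -376.  165.]
3 g [ 590. -243.  125.] tip [ 590. -243.  125.] end [ 763. -322.  196.]
4 g [ 578. -203.  134.] tip [ 578. -203.  134.] end [ 746. -267.  228.]
5 g [ 568. -161.  144.] tip [ 568. -161.  144.] end [ 727. -211.  261.]
6 g [ 559. -118.  158.] tip [ 559. -118.  158.] end [ 703. -154.  295.]
7 g [550. -73. 174.] tip [550. -73. 174.] end [677. -98. 330.]
8 g [542. -27. 192.] tip [542. -27. 192.] end [648. -42. 364.]
9 g [533.  22. 213.] tip [533.  22. 213.] end [615.  14. 398.]
10 g [524.  71. 236.] tip [524.  71. 236.] end [580.  69. 431.]
11 g [513. 123. 262.] tip [513. 123. 262.] end [542. 123. 463.]
12 g [501. 176. 290.] tip [501. 176. 290.] end [501. 176. 493.]
```

```bash
python3 -m jog '[[0.045,-0.03,0,0,0,0,0],[0.045,-0.03,0,0,0,0,0],[0.045,-0.03,0,0,0,0,0],[0.045,-0.02,0,0.02,0,0,0]]'; python3 - <<'E'
from path import *
T=tool(43.6,35); g=(501,175.5,290)
seq(g,T,12); tips(g,T,4,s=0)
E
```

```text
time_s: 18.27
ee_pos: [687.4, -393.0, 288.3]
ee_rot: [-179.9, 54.3, -38.0]
force: [0.1, 0.1, 0.4]
gripper_width: 44.8
0 [-0.0345, -0.0196, 0.0277] [-0.0218, 0.1054, -0.1278] dq [2.0, 7.0, 11.0, 1.0, 11.0, 7.0] 0.0
1 [-0.0344, -0.0246, 0.0236] [-0.0218, 0.1054, -0.1278] dq [2.0, 6.0, 9.0, 0.0, 10.0, 6.0] 0.0
2 [-0.0332, -0.0294, 0.0194] [-0.0218, 0.1054, -0.1278] dq [2.0, 6.0, 8.0, 1.0, 9.0, 6.0] 0.0
3 [-0.031, -0.0339, 0.0153] [-0.0218, 0.1054, -0.1278] dq [2.0, 5.0, 7.0, 1.0, 8.0, 5.0] 0.0
4 [-0.0278, -0.0379, 0.0115] [-0.0218, 0.1054, -0.1278] dq [2.0, 5.0, 6.0, 2.0, 8.0, 5.0] 0.0
5 [-0.0238, -0.0414, 0.0079] [-0.0218, 0.1054, -0.1278] dq [3.0, 5.0, 6.0, 2.0, 7.0, 5.0] 0.0
6 [-0.0189, -0.0443, 0.0047] [-0.0218, 0.1054, -0.1278] dq [3.0, 5.0, 5.0, 3.0, 7.0, 5.0] 0.0
7 [-0.0135, -0.0464, 0.002] [-0.0218, 0.1054, -0.1278] dq [3.0, 5.0, 5.0, 3.0, 7.0, 5.0] 0.0
8 [-0.0075, -0.0478, -0.0002] [-0.0218, 0.1054, -0.1278] dq [4.0, 4.0, 4.0, 3.0, 7.0, 5.0] 0.0
9 [-0.0013, -0.0484, -0.0017] [-0.0218, 0.1054, -0.1278] dq [4.0, 4.0, 4.0, 3.0, 6.0, 5.0] 0.0
10 [0.0051, -0.0481, -0.0025] [-0.0218, 0.1054, -0.1278] dq [5.0, 4.0, 3.0, 3.0, 6.0, 5.0] 0.0
11 [0.0115, -0.0469, -0.0027] [-0.0218, 0.1054, -0.1278] dq [6.0, 3.0, 3.0, 3.0, 7.0, 5.0] 0.0
q end [6.0, -0.0, 113.0, 31.0, 43.0, 34.0]
0 g [ 578. -307.  188.] tip [ 578. -307.  188.] end [ 737. -432.  190.]
1 g [ 543. -206.  185.] tip [ 543. -206.  185.] end [ 716. -285.  256.]
2 g [527. -93. 198.] tip [527. -93. 198.] end [ 672. -130.  336.]
3 g [518.  34. 233.] tip [518.  34. 233.] end [599.  26. 418.]
4 g [501. 176. 290.] tip [501. 176. 290.] end [501. 176. 493.]
```

```bash
python3 -m jog '[[0.045,-0.0345,-0.0196,0.0277,-0.0218,0.1054,-0.1278],[0.045,-0.0344,-0.0246,0.0236,-0.0218,0.1054,-0.1278],[0.045,-0.0332,-0.0294,0.0194,-0.0218,0.1054,-0.1278],[0.045,-0.031,-0.0339,0.0153,-0.0218,0.1054,-0.1278],[0.045,-0.0278,-0.0379,0.0115,-0.0218,0.1054,-0.1278],[0.045,-0.0238,-0.0414,0.0079,-0.0218,0.1054,-0.1278],[0.045,-0.0189,-0.0443,0.0047,-0.0218,0.1054,-0.1278],[0.045,-0.0135,-0.0464,0.002,-0.0218,0.1054,-0.1278],[0.045,-0.0075,-0.0478,-0.0002,-0.0218,0.1054,-0.1278],[0.045,-0.0013,-0.0484,-0.0017,-0.0218,0.1054,-0.1278],[0.045,0.0051,-0.0481,-0.0025,-0.0218,0.1054,-0.1278],[0.045,0.0115,-0.0469,-0.0027,-0.0218,0.1054,-0.1278]]'; cat > cap.py <<'E'
from go import *
from h import *
from m import rect
import sys
def cap(x,y,tag):
    f=vision.grab_frame("wrist"); P,u,v=cloud(f)
    m=(P[:,2]>203)&(P[:,2]<216)&(np.hypot(P[:,0]-x,P[:,1]-y)<18)
    print("wrist cap",m.sum(),rect(P[m,:2]) if m.sum()>5 else None,"z",np.median(P[m,2]) if m.sum() else None)
    cv2.imwrite(f"pics/{tag}.png",cv2.resize(f["color"][240:380,200:440],None,fx=3,fy=3,interpolation=cv2.INTER_CUBIC))
E
python3 - <<'E'
from cap import *
goto((501,175.5,290),tool(43.6,35)); cap(501,175.5,"w10")
E
```

```text
time_s: 19.77
ee_pos: [429.6, 107.7, 432.9]
ee_rot: [-179.9, -35.3, 43.7]
force: [0.4, 0.4, -0.0]
gripper_width: 44.6
shift mm (start axes) [-1.31  0.14  1.59] rotvec [-0.003  -0.0051  0.0012] deg 0.3 rows>= 0.0 q [6.0, -0.0, 113.0, 31.0, 43.0, 34.0] 0.0
wrist cap 35 (array([494.2, 168.7]), 0.8, 12.9, 44.0) z 206.7018070231895
```

View pics/w10.png

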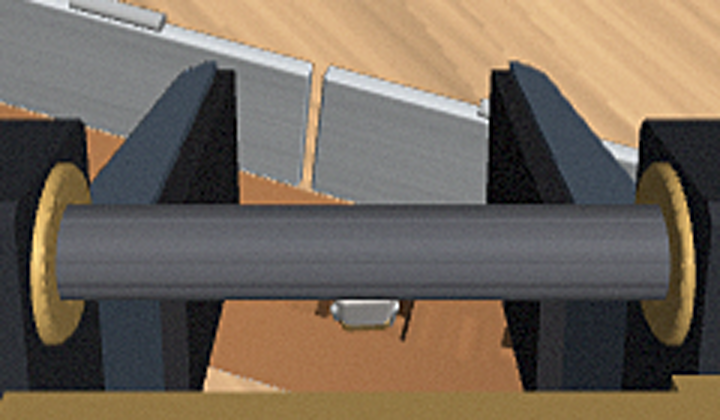

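The white handle's end edge at (365,325) in the crop is parallel to the jaws (fit 44.0°). Descending and gripping.

```bash
python3 -m jog '[[0.045,-0.018,0,0.025,0,0,0],[0.045,-0.018,0,0.025,0,0,0],[0.045,-0.018,0,0.025,0,0,0],[0.045,-0.0145,0,0.02,0,0,0],[0.045,0,0,0,0,0,0],[0.045,0,0,0,0,0,0],[0.012,0,0,0,0,0,0],[0.012,0,0,0,0,0,0],[0.012,0,0,0,0,0,0],[0.012,0,0,0,0,0,0],[0.012,0,0,0,0,0,0]]' 40; python3 - <<'E'
from cap import *
goto((501-1,175.5-1,176),tool(43.6,35)); cap(501,175.5,"w11")
E
```

```text
time_s: 21.2
ee_pos: [429.4, 105.9, 313.9]
ee_rot: [-179.5, -35.0, 43.3]
force: [-0.4, 0.4, 2.5]
gripper_width: 15.8
shift mm (start axes) [ 1.54 -0.99 -2.51] rotvec [-0.0052  0.0008 -0.0042] deg 0.4 rows>= 0.1 q [6.0, 7.0, 124.0, 47.0, 28.0, 14.0] 0.0
wrist cap 1950 (array([500.2, 173.4]), 16.5, 31.6, 43.5) z 208.82491311465714
```

View pics/w11.png

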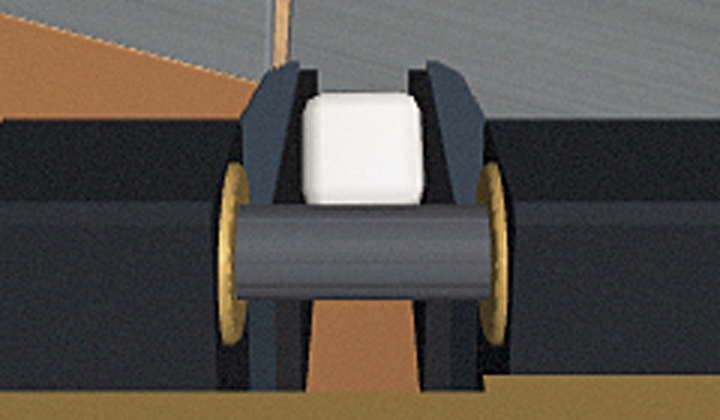

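```bash
python3 -m jog '[[0.012,0.006,0,-0.008,0,0,0],[0.012,0.014,0,-0.020,0,0,0],[0.012,0.022,0,-0.0315,0,0,0],[0.012,0.022,0,-0.0315,0,0,0],[0.012,0.022,0,-0.0315,0,0,0],[0.012,0,0,0,0,0,0]]'; python3 - <<'E'
from path import *
from meas import *
print(cur()[2]["gripper_width"])
rests("rest_white"); rests("rest_white","top"); rests("rest_charcoal","top")
f=vision.grab_frame("scene"); cv2.imwrite("pics/s12.png",cv2.resize(f["color"][130:430,200:530],None,fx=2,fy=2))
# colour-based refinement of white rest in both cams
for c in ("scene","top"):
    f=vision.grab_frame(c); P,u,v=cloud(f); col=f["color"][v,u].astype(int)
    m=(P[:,2]>17)&(P[:,2]<40)&(np.hypot(P[:,0]-493,P[:,1]+339)<45)&(col.max(1)-col.min(1)<45)
    print(c,m.sum(),rect(P[m,:2]))
E
```

```text
time_s: 22.0
ee_pos: [430.4, 105.4, 465.8]
ee_rot: [-179.7, -35.2, 43.5]
force: [0.5, -0.0, -1.4]
gripper_width: 15.7
15.680997028988157
scene rest_white 0.75 271 (array([ 492.7, -337.5]), 62.9, 39.2, 61.6)
top rest_white 0.81 594 (array([ 490.7, -340.9]), 60.9, 44.2, 56.7)
top rest_white 0.53 26 (array([384.7, -35.8]), 47.1, 10.0, 39.3)
top rest_charcoal 0.77 404 (array([ 513.8, -256.7]), 60.1, 44.0, 51.7)
scene 320 (array([ 493.7, -341.1]), 64.7, 44.9, 55.5)
top 593 (array([ 490.3, -341.3]), 60.9, 44.1, 56.7)
```

View pics/s12.png

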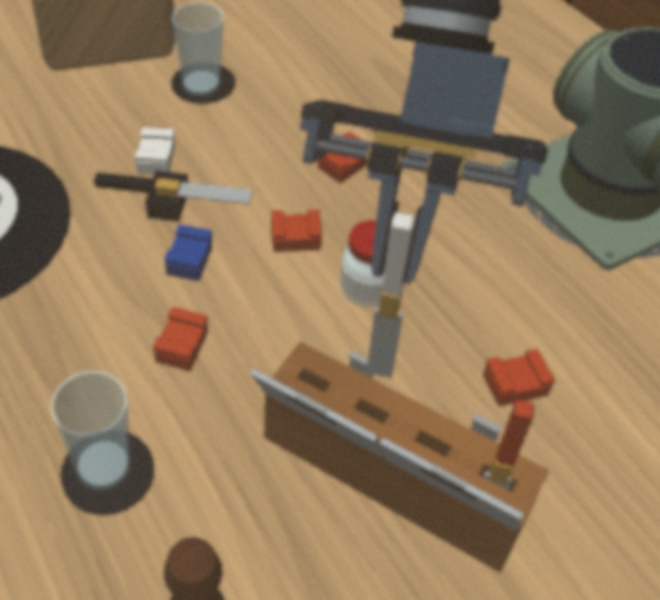

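```bash
python3 - <<'E'
from path import *
T=tool(-34.3,-55); g=(539.9,-373.7,190)
seq(g,T,12); tips(g,T,12,s=166)
E
```

```text
0 [-0.0232, 0.0468, 0.001] [0.0211, -0.1078, 0.1221] dq [6.0, 3.0, 2.0, 3.0, 7.0, 3.0] 0.0
1 [-0.0171, 0.0493, 0.0022] [0.0211, -0.1078, 0.1221] dq [5.0, 4.0, 3.0, 3.0, 6.0, 3.0] 0.0
2 [-0.0107, 0.0511, 0.0026] [0.0211, -0.1078, 0.1221] dq [5.0, 4.0, 3.0, 3.0, 6.0, 4.0] 0.0
3 [-0.0042, 0.052, 0.0024] [0.0211, -0.1078, 0.1221] dq [4.0, 4.0, 4.0, 3.0, 6.0, 4.0] 0.0
4 [0.0024, 0.0522, 0.0013] [0.0211, -0.1078, 0.1221] dq [4.0, 5.0, 4.0, 3.0, 6.0, 4.0] 0.0
5 [0.0088, 0.0515, -0.0004] [0.0211, -0.1078, 0.1221] dq [3.0, 5.0, 5.0, 3.0, 7.0, 4.0] 0.0
6 [0.0149, 0.05, -0.0027] [0.0211, -0.1078, 0.1221] dq [3.0, 5.0, 6.0, 3.0, 7.0, 5.0] 0.0
7 [0.0204, 0.0478, -0.0056] [0.0211, -0.1078, 0.1221] dq [3.0, 5.0, 6.0, 2.0, 7.0, 5.0] 0.0
8 [0.0253, 0.0448, -0.0091] [0.0211, -0.1078, 0.1221] dq [2.0, 6.0, 7.0, 2.0, 8.0, 5.0] 0.0
9 [0.0293, 0.0413, -0.0129] [0.0211, -0.1078, 0.1221] dq [2.0, 6.0, 8.0, 2.0, 9.0, 5.0] 0.0
10 [0.0325, 0.0372, -0.0171] [0.0211, -0.1078, 0.1221] dq [2.0, 6.0, 10.0, 1.0, 10.0, 5.0] 0.0
11 [0.0347, 0.0326, -0.0215] [0.0211, -0.1078, 0.1221] dq [2.0, 7.0, 12.0, 1.0, 11.0, 5.0]
[... 234 characters left out ...]
11.]
3 g [508.  17. 256.] tip [440.  21. 105.] end [524.  16. 290.]
4 g [509. -33. 239.] tip [421. -24.  99.] end [528. -35. 271.]
5 g [509. -81. 225.] tip [404. -65.  98.] end [532. -85. 254.]
6 g [ 509. -127.  214.] tip [ 389. -103.  102.] end [ 536. -133.  238.]
7 g [ 510. -172.  204.] tip [ 378. -138.  110.] end [ 539. -180.  226.]
8 g [ 512. -215.  198.] tip [ 372. -170.  121.] end [ 543. -225.  215.]
9 g [ 516. -257.  193.] tip [ 370. -200.  136.] end [ 548. -269.  206.]
10 g [ 521. -297.  191.] tip [ 375. -228.  153.] end [ 554. -312.  199.]
11 g [ 529. -336.  190.] tip [ 386. -254.  171.] end [ 561. -354.  194.]
12 g [ 540. -374.  190.] tip [ 403. -280.  190.] end [ 570. -395.  190.]
```

```bash
python3 -m jog '[[0.012,0.023,0,-0.033,0,0,0],[0.012,0.006,0,-0.008,0,0,0]]'; python3 - <<'E'
from path import *
T=tool(-34.3,-55); g=(539.9,-373.7,200)
seq(g,T,12); tips(g,T,12,s=166)
E
```

```text
time_s: 22.7
ee_pos: [431.1, 105.4, 515.7]
ee_rot: [-179.7, -35.1, 43.4]
force: [0.4, -0.1, -1.9]
gripper_width: 15.7
0 [-0.0254, 0.0467, 0.004] [0.021, -0.1084, 0.1222] dq [6.0, 3.0, 1.0, 2.0, 6.0, 2.0] 0.0
1 [-0.019, 0.0496, 0.0054] [0.021, -0.1084, 0.1222] dq [5.0, 4.0, 2.0, 2.0, 6.0, 3.0] 0.0
2 [-0.0122, 0.0516, 0.006] [0.021, -0.1084, 0.1222] dq [5.0, 4.0, 3.0, 3.0, 6.0, 3.0] 0.0
3 [-0.0052, 0.0528, 0.0058] [0.021, -0.1084, 0.1222] dq [4.0, 4.0, 3.0, 3.0, 6.0, 4.0] 0.0
4 [0.0019, 0.0531, 0.0049] [0.021, -0.1084, 0.1222] dq [4.0, 5.0, 4.0, 3.0, 6.0, 4.0] 0.0
5 [0.0088, 0.0525, 0.0032] [0.021, -0.1084, 0.1222] dq [3.0, 5.0, 5.0, 3.0, 6.0, 4.0] 0.0
6 [0.0154, 0.0511, 0.0008] [0.021, -0.1084, 0.1222] dq [3.0, 5.0, 5.0, 3.0, 6.0, 4.0] 0.0
7 [0.0214, 0.0488, -0.0022] [0.021, -0.1084, 0.1222] dq [3.0, 6.0, 6.0, 2.0, 7.0, 4.0] 0.0
8 [0.0268, 0.0458, -0.0059] [0.021, -0.1084, 0.1222] dq [2.0, 6.0, 7.0, 2.0, 8.0, 5.0] 0.0
9 [0.0313, 0.0421, -0.0099] [0.021, -0.1084, 0.1222] dq [2.0, 6.0, 8.0, 2.0, 8.0, 5.0] 0.0
10 [0.0348, 0.0378, -0.0144] [0.021, -0.1084, 0.1222] dq [2.0, 7.0, 10.0, 1.0,
[... 336 characters left out ...]
57.]
3 g [510.  17. 299.] tip [443.  21. 147.] end [525.  16. 332.]
4 g [510. -33. 278.] tip [423. -24. 137.] end [530. -35. 310.]
5 g [510. -81. 260.] tip [405. -65. 132.] end [533. -85. 289.]
6 g [ 510. -127.  245.] tip [ 390. -103.  133.] end [ 537. -133.  270.]
7 g [ 511. -172.  232.] tip [ 379. -138.  137.] end [ 540. -180.  254.]
8 g [ 513. -215.  222.] tip [ 372. -170.  145.] end [ 544. -225.  239.]
9 g [ 516. -257.  214.] tip [ 371. -200.  157.] end [ 548. -269.  227.]
10 g [ 521. -297.  208.] tip [ 375. -228.  170.] end [ 554. -312.  216.]
11 g [ 529. -336.  203.] tip [ 386. -254.  185.] end [ 561. -354.  207.]
12 g [ 540. -374.  200.] tip [ 403. -280.  200.] end [ 570. -395.  200.]
```

```bash
python3 -m jog '[[0.012,-0.0254,0.0467,0.004,0.021,-0.1084,0.1222],[0.012,-0.019,0.0496,0.0054,0.021,-0.1084,0.1222],[0.012,-0.0122,0.0516,0.006,0.021,-0.1084,0.1222],[0.012,-0.0052,0.0528,0.0058,0.021,-0.1084,0.1222],[0.012,0.0019,0.0531,0.0049,0.021,-0.1084,0.1222],[0.012,0.0088,0.0525,0.0032,0.021,-0.1084,0.1222],[0.012,0.0154,0.0511,0.0008,0.021,-0.1084,0.1222],[0.012,0.0214,0.0488,-0.0022,0.021,-0.1084,0.1222],[0.012,0.0268,0.0458,-0.0059,0.021,-0.1084,0.1222],[0.012,0.0313,0.0421,-0.0099,0.021,-0.1084,0.1222],[0.012,0.0348,0.0378,-0.0144,0.021,-0.1084,0.1222],[0.012,0.0374,0.033,-0.019,0.021,-0.1084,0.1222]]'; python3 -m jog '[[0.012,0,0,0,0,0,0]]'; python3 - <<'E'
from go import *
from meas import *
T=tool(-34.3,-55); goto((539.9,-373.7,200),T); seq((539.9,-373.7,75),T,4)
spreader("spreader_white",near=np.array([490,-340,200]))
rests("rest_white")
E
```

```text
time_s: 24.2
ee_pos: [655.5, -454.8, 293.8]
ee_rot: [179.5, 55.4, -34.9]
force: [1.3, -0.5, -0.8]
gripper_width: 15.8
time_s: 24.32
ee_pos: [655.5, -457.5, 283.9]
ee_rot: [179.7, 55.7, -34.8]
force: [-1.2, 0.5, -2.8]
gripper_width: 15.8
shift mm (start axes) [-13.23  -3.97  -6.77] rotvec [-0.0008  0.0131 -0.0045] deg 0.8 rows>= 0.3 q [-35.0, 58.0, 38.0, -1.0, 139.0, 88.0] 0.0
0 [0.0225, -0.0011, 0.0159] [-0.0002, 0.0033, -0.0011] dq [0.0, 1.0, 2.0, 0.0, 3.0, 0.0] 0.0
1 [0.0225, -0.0011, 0.016] [-0.0002, 0.0033, -0.0011] dq [0.0, 1.0, 2.0, 0.0, 3.0, 0.0] 0.0
2 [0.0224, -0.0011, 0.016] [-0.0002, 0.0033, -0.0011] dq [0.0, 1.0, 2.0, 0.0, 3.0, 0.0] 0.0
3 [0.0224, -0.001, 0.0161] [-0.0002, 0.0033, -0.0011] dq [0.0, 1.0, 1.0, 0.0, 3.0, 0.0] 0.0
q end [-35.0, 63.0, 45.0, -1.0, 127.0, 89.0]
scene spreader_white 0.56 422 c [ 466.7 -322.6  191.1] axis [-0.84   0.543 -0.011] elev -0.6 yaw 147.1 ends [ 529. -363.  192.] [ 403. -282.  190.]
scene rest_white 0.64 333 (array([ 500.4, -331.8]), 87.1, 45.2, 53.4)
scene rest_white 0.37 230 (array([ 517.3, -254.7]), 62.1, 43.9, 51.9)
```

```bash
python3 -m jog '[[0.012,0.0225,-0.0011,0.0159,0,0.0033,-0.0011],[0.012,0.0225,-0.0011,0.016,0,0.0033,-0.0011],[0.012,0.0224,-0.0011,0.016,0,0.0033,-0.0011],[0.012,0.0224,-0.001,0.0161,0,0.0033,-0.0011],[0.012,0,0,0,0,0,0],[0.012,0,0,0,0,0,0]]'; python3 - <<'E'
from go import *
from meas import *
T=tool(-34.3,-55); goto((539.9,-373.7,75),T);seq((539.9,-373.7,34),T,3)
spreader("spreader_white",near=np.array([490,-340,75])); 
f=vision.grab_frame("scene"); cv2.imwrite("pics/s13.png",cv2.resize(f["color"][150:300,200:370],None,fx=4,fy=4,interpolation=cv2.INTER_CUBIC))
E
```

```text
time_s: 25.28
ee_pos: [656.8, -449.1, 189.2]
ee_rot: [-180.0, 54.2, -34.1]
force: [0.2, 0.6, -0.9]
gripper_width: 15.9
shift mm (start axes) [13.66  3.6   7.56] rotvec [ 0.0027 -0.0134  0.002 ] deg 0.8 rows>= 0.3 q [-35.0, 63.0, 45.0, -1.0, 127.0, 89.0] 0.0
0 [0.0156, 0.0012, 0.0105] [0.0009, -0.0045, 0.0007] dq [0.0, 1.0, 0.0, 0.0, 1.0, 0.0] 0.0
1 [0.0157, 0.0012, 0.0104] [0.0009, -0.0045, 0.0007] dq [0.0, 1.0, 0.0, 0.0, 1.0, 0.0] 0.0
2 [0.0157, 0.0012, 0.0104] [0.0009, -0.0045, 0.0007] dq [0.0, 1.0, 0.0, 0.0, 1.0, 0.0] 0.0
q end [-35.0, 65.0, 46.0, -1.0, 124.0, 89.0]
scene spreader_white 0.87 387 c [ 479.  -325.2   91.2] axis [-0.849  0.525 -0.054] elev -3.1 yaw 148.3 ends [ 542. -364.   95.] [ 404. -279.   86.]
```

View pics/s13.png

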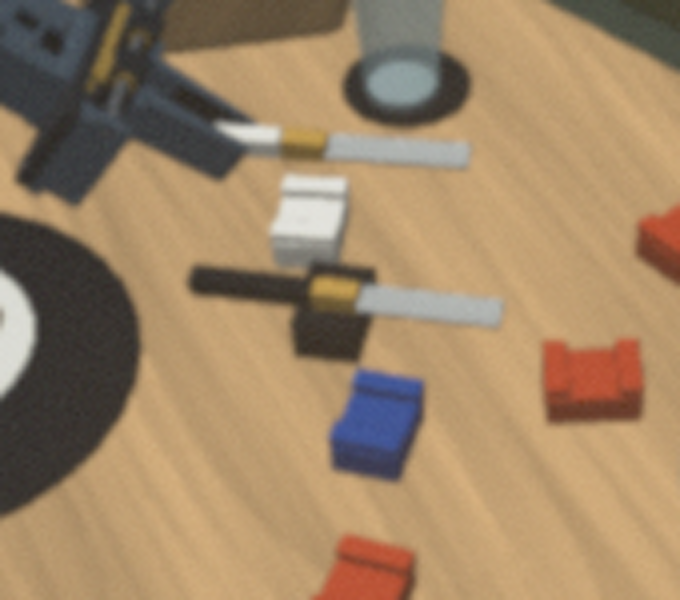

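```bash
python3 -m jog '[[0.012,0.0145,0.0012,0.0095,0.0009,-0.0045,0.0007],[0.012,0.0147,0.0012,0.0095,0.0009,-0.0045,0.0007],[0.012,0.0147,0.0012,0.0095,0.0009,-0.0045,0.0007],[0.012,0,0,0,0,0,0],[0.012,0,0,0,0,0,0],[0.012,0,0,0,0,0,0]]'; python3 - <<'E'
from go import *
from meas import *
T=tool(-34.3,-55); goto((539.9,-373.7,34),T)
spreader("spreader_white",near=np.array([490,-340,40])); 
E
```

```text
time_s: 26.18
ee_pos: [656.3, -453.9, 133.3]
ee_rot: [180.0, 55.2, -34.4]
force: [0.1, 1.2, -1.1]
gripper_width: 16.1
shift mm (start axes) [ 0.25 -0.68  0.78] rotvec [-0.0006  0.0032 -0.0007] deg 0.2 rows>= 0.0 q [-35.0, 65.0, 46.0, -1.0, 124.0, 89.0] 0.0
scene spreader_white 0.65 379 c [ 469.  -320.7   39.5] axis [-0.836  0.549 -0.02 ] elev -1.1 yaw 146.7 ends [ 532. -362.   41.] [ 406. -280.   38.]
```

```bash
python3 -m jog '[[0.012,0.0010,0.0015,0.0007,0,0,0],[0.012,0.0010,0,0.0007,0,0,0],[0.012,0,0,0,0,0,0],[0.012,0,0,0,0,0,0]]'; python3 -m jog '[[0.012,0.0010,0,0.0007,0,0,0],[0.012,0,0,0,0,0,0],[0.012,0,0,0,0,0,0]]'
```

```text
time_s: 26.78
ee_pos: [655.4, -455.1, 130.7]
ee_rot: [180.0, 55.2, -34.4]
force: [-0.2, -0.4, -0.9]
gripper_width: 15.5
time_s: 27.15
ee_pos: [655.4, -455.1, 129.9]
ee_rot: [180.0, 55.2, -34.4]
force: [0.6, -1.2, 1.8]
gripper_width: 16.1
```

```bash
python3 -m jog '[[0.012,0.0008,0,0.0005,0,0,0],[0.012,0,0,0,0,0,0],[0.012,0,0,0,0,0,0]]'; python3 - <<'E'
from meas import *
f=vision.grab_frame("scene"); cv2.imwrite("pics/s14.png",cv2.resize(f["color"][150:300,200:370],None,fx=4,fy=4,interpolation=cv2.INTER_CUBIC))
spreader("spreader_white",near=np.array([490,-340,40])); 
E
```

```text
time_s: 27.52
ee_pos: [655.5, -455.1, 129.7]
ee_rot: [180.0, 55.2, -34.4]
force: [1.7, -1.0, 5.2]
gripper_width: 15.4
scene spreader_white 0.89 347 c [ 467.6 -322.2   36.5] axis [-0.833  0.553 -0.027] elev -1.6 yaw 146.4 ends [ 531. -365.   39.] [ 406. -281.   35.]
scene spreader_white 0.75 117 c [ 496.9 -327.3   29.4] axis [ 0.598  0.798 -0.073] elev -4.2 yaw 53.2 ends [ 470. -364.   33.] [ 523. -292.   26.]
```

View pics/s14.png

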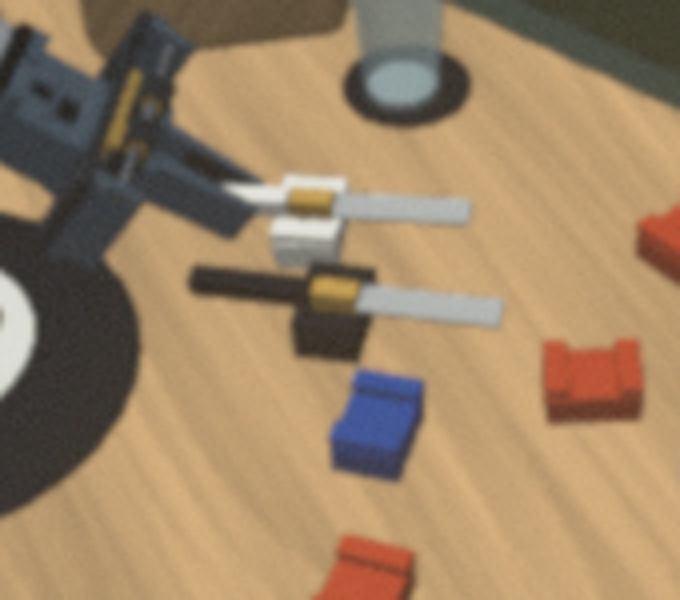

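The white spreader's collar is in the white groove with 5 N of contact. Releasing.

```bash
python3 -m jog '[[0.012,-0.0008,0,-0.0005,0,0,0],[0.012,0,0,0,0,0,0],[0.022,0,0,0,0,0,0],[0.034,0,0,0,0,0,0],[0.034,0,0,0,0,0,0]]' 40; python3 -m jog '[[0.034,0,0,-0.02,0,0,0],[0.034,0,0,-0.03,0,0,0],[0.034,0,0,-0.04,0,0,0],[0.034,0,0,-0.045,0,0,0],[0.034,-0.03,0,0,0,0,0],[0.034,-0.03,0,0,0,0,0],[0.034,-0.03,0,0,0,0,0],[0.034,-0.025,0,0.02,0,0,0],[0.034,0,0,0,0,0,0]]'
python3 - <<'E'
from meas import *
from path import *
spreader("spreader_white",near=np.array([490,-340,40])); spreader("spreader_charcoal",near=np.array([510,-250,40]))
f=vision.grab_frame("scene"); cv2.imwrite("pics/s15.png",cv2.resize(f["color"][150:300,200:370],None,fx=4,fy=4,interpolation=cv2.INTER_CUBIC))
T=tool(43.8,35); g=(440.5,287.5,290)
seq(g,T,12); tips(g,T,6,s=0)
E
```

```text
time_s: 28.3
ee_pos: [655.3, -455.1, 128.9]
ee_rot: [180.0, 55.2, -34.4]
force: [-0.4, 0.8, -0.4]
gripper_width: 33.9
time_s: 29.42
ee_pos: [645.8, -447.7, 305.1]
ee_rot: [-179.9, 57.3, -34.4]
force: [0.5, 0.2, 0.3]
gripper_width: 33.8
scene spreader_white 0.79 521 c [ 493.  -338.    35.8] axis [-0.83   0.557 -0.017] elev -1.0 yaw 146.1 ends [ 572. -391.   37.] [ 405. -279.   34.]
scene spreader_charcoal 0.62 580 c [ 513.5 -249.5   36.1] axis [-0.799  0.601 -0.019] elev -1.1 yaw 143.0 ends [ 592. -309.   38.] [ 433. -189.   34.]
0 [-0.0364, -0.0328, 0.0368] [-0.0242, 0.1109, -0.1227] dq [2.0, 8.0, 14.0, 1.0, 12.0, 5.0] 0.0
1 [-0.0358, -0.0381, 0.0319] [-0.0242, 0.1109, -0.1227] dq [3.0, 7.0, 11.0, 2.0, 11.0, 5.0] 0.0
2 [-0.0341, -0.0431, 0.027] [-0.0242, 0.1109, -0.1227] dq [3.0, 6.0, 9.0, 2.0, 10.0, 4.0] 0.0
3 [-0.0313, -0.0477, 0.0223] [-0.0242, 0.1109, -0.1227] dq [3.0, 6.0, 8.0, 2.0, 9.0, 4.0] 0.0
4 [-0.0274, -0.0518, 0.0178] [-0.0242, 0.1109, -0.1227] dq [4.0, 6.0, 7.0, 3.0, 8.0, 4.0] 0.0
5 [-0.0225, -0.0553, 0.0138] [-0.0242, 0.1109, -0.1227] dq [4.0, 5.0, 6.0, 3.0, 8.0, 4.0] 0
[... 375 characters left out ...]
10 [0.0103, -0.0603, 0.0027] [-0.0242, 0.1109, -0.1227] dq [9.0, 3.0, 2.0, 0.0, 8.0, 1.0] 0.0
11 [0.0173, -0.0587, 0.0028] [-0.0242, 0.1109, -0.1227] dq [10.0, 1.0, 1.0, 3.0, 9.0, 4.0] 0.0
q end [26.0, -3.0, 115.0, 18.0, 35.0, 60.0]
0 g [ 528. -367.  209.] tip [ 528. -367.  209.] end [ 696. -482.  201.]
1 g [ 500. -273.  201.] tip [ 500. -273.  201.] end [ 680. -357.  240.]
2 g [ 482. -173.  199.] tip [ 482. -173.  199.] end [ 656. -228.  287.]
3 g [471. -68. 205.] tip [471. -68. 205.] end [621. -97. 340.]
4 g [464.  44. 223.] tip [464.  44. 223.] end [572.  34. 394.]
5 g [455. 163. 251.] tip [455. 163. 251.] end [512. 163. 446.]
6 g [441. 288. 290.] tip [441. 288. 290.] end [440. 288. 493.]
```

View pics/s15.png

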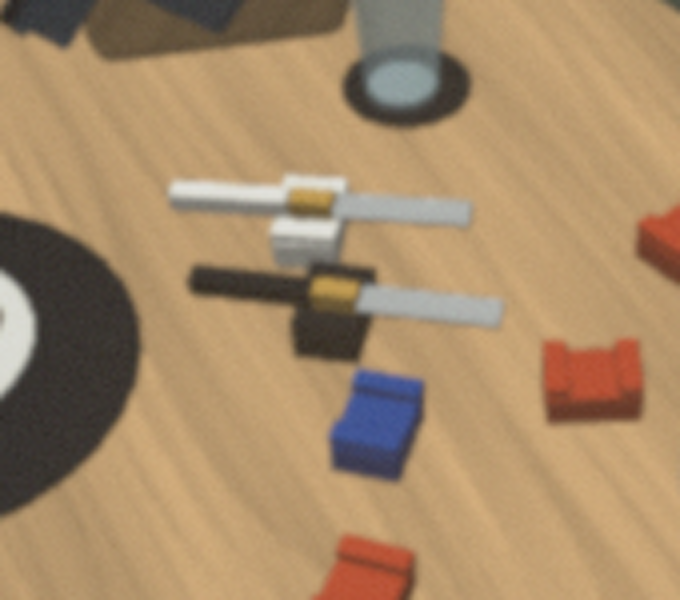

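Both spreaders lie level, with collars in the charcoal groove (335,293) and the white groove (310,200). Next is red.

```bash
python3 -m jog '[[0.045,-0.0364,-0.0328,0.0368,-0.0242,0.1109,-0.1227],[0.045,-0.0358,-0.0381,0.0319,-0.0242,0.1109,-0.1227],[0.045,-0.0341,-0.0431,0.027,-0.0242,0.1109,-0.1227],[0.045,-0.0313,-0.0477,0.0223,-0.0242,0.1109,-0.1227],[0.045,-0.0274,-0.0518,0.0178,-0.0242,0.1109,-0.1227],[0.045,-0.0225,-0.0553,0.0138,-0.0242,0.1109,-0.1227],[0.045,-0.0169,-0.058,0.0102,-0.0242,0.1109,-0.1227],[0.045,-0.0106,-0.0599,0.0072,-0.0242,0.1109,-0.1227],[0.045,-0.0039,-0.061,0.005,-0.0242,0.1109,-0.1227],[0.045,0.0032,-0.0611,0.0035,-0.0242,0.1109,-0.1227],[0.045,0.0103,-0.0603,0.0027,-0.0242,0.1109,-0.1227],[0.045,0.0173,-0.0587,0.0028,-0.0242,0.1109,-0.1227]]';python3 -m jog '[[0.045,0,0,0,0,0,0],[0.045,0,0,0,0,0,0]]'; python3 - <<'E'
from cap import *
T=tool(43.8,35); goto((440.5,287.5,290),T); seq((440,287,176),T,4); cap(440.5,287.5,"w16")
E
```

```text
time_s: 31.18
ee_pos: [368.7, 221.4, 433.2]
ee_rot: [179.8, -35.3, 44.0]
force: [1.3, -0.2, -0.9]
gripper_width: 45.1
time_s: 31.42
ee_pos: [369.3, 220.0, 432.2]
ee_rot: [-180.0, -34.9, 43.8]
force: [-0.0, -0.5, -0.3]
gripper_width: 45.2
shift mm (start axes) [-1.18  0.6   0.77] rotvec [-0.0007  0.0009  0.0007] deg 0.1 rows>= 0.0 q [26.0, -3.0, 115.0, 18.0, 35.0, 60.0] 0.0
0 [-0.0168, 0.0002, 0.0235] [-0.0002, 0.0002, 0.0002] dq [0.0, 1.0, 3.0, 2.0, 4.0, 3.0] 0.0
1 [-0.0168, 0.0002, 0.0234] [-0.0002, 0.0002, 0.0002] dq [0.0, 2.0, 3.0, 3.0, 4.0, 4.0] 0.0
2 [-0.0168, 0.0002, 0.0234] [-0.0002, 0.0002, 0.0002] dq [0.0, 2.0, 3.0, 5.0, 4.0, 5.0] 0.0
3 [-0.0168, 0.0002, 0.0234] [-0.0002, 0.0002, 0.0002] dq [0.0, 2.0, 3.0, 7.0, 4.0, 8.0] 0.0
q end [26.0, 5.0, 126.0, 35.0, 18.0, 41.0]
wrist cap 0 None z None
```

View pics/w16.png

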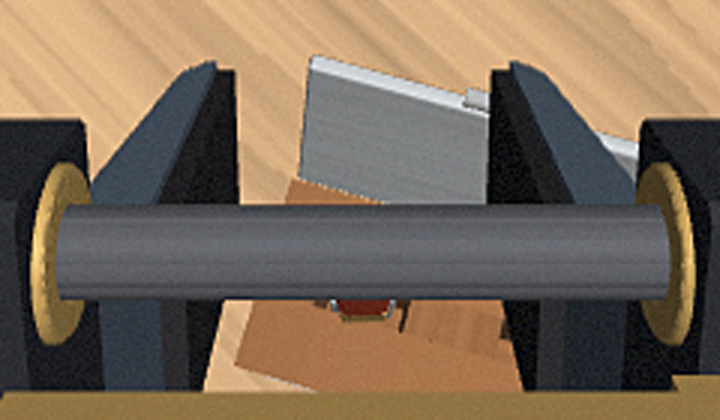

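The red handle's end is at (363,305) in the crop, aligned with and centred between the jaws. Descending.

```bash
python3 -m jog '[[0.045,-0.0168,0.0002,0.0235,0,0,0],[0.045,-0.0168,0.0002,0.0234,0,0,0],[0.045,-0.0168,0.0002,0.0234,0,0,0],[0.045,-0.0168,0.0002,0.0234,0,0,0],[0.045,0,0,0,0,0,0],[0.045,0,0,0,0,0,0],[0.012,0,0,0,0,0,0],[0.012,0,0,0,0,0,0],[0.012,0,0,0,0,0,0],[0.012,0,0,0,0,0,0],[0.012,0,0,0,0,0,0]]' 40; python3 - <<'E'
from cap import *
goto((440,287,176),tool(43.8,35)); cap(440,287,"w17")
E
```

```text
time_s: 32.85
ee_pos: [368.4, 218.2, 317.2]
ee_rot: [-180.0, -35.0, 43.8]
force: [-0.3, -0.2, 2.9]
gripper_width: 15.6
shift mm (start axes) [ 0.33 -0.11  0.63] rotvec [-0.     -0.0008 -0.    ] deg 0.0 rows>= 0.0 q [26.0, 5.0, 126.0, 35.0, 18.0, 41.0] 0.0
wrist cap 2030 (array([440., 286.]), 16.8, 32.5, 43.8) z 208.88635685574695
```

View pics/w17.png

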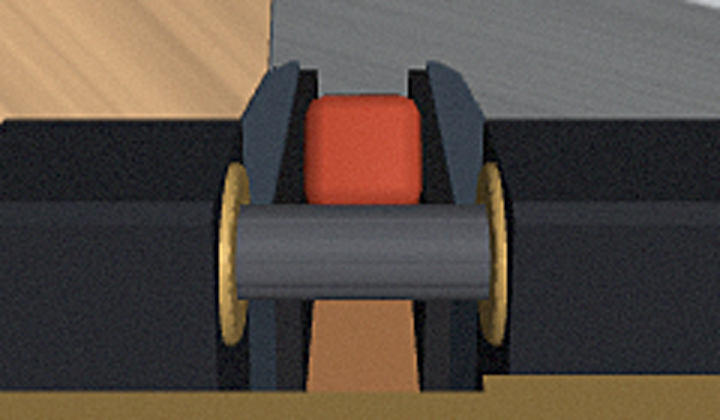

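```bash
python3 -m jog '[[0.012,0.006,0,-0.008,0,0,0],[0.012,0.014,0,-0.020,0,0,0],[0.012,0.022,0,-0.0315,0,0,0],[0.012,0.022,0,-0.0315,0,0,0],[0.012,0.022,0,-0.0315,0,0,0],[0.012,0.015,0,-0.02,0,0,0],[0.012,0,0,0,0,0,0]]'; python3 - <<'E'
from path import *
from meas import *
print(cur()[2]["gripper_width"])
rests("rest_red"); rests("rest_red","top"); rests("rest_charcoal"); rests("rest_white")
f=vision.grab_frame("scene"); cv2.imwrite("pics/s18.png",cv2.resize(f["color"][130:430,200:530],None,fx=2,fy=2))
E
```

```text
time_s: 33.78
ee_pos: [369.2, 218.8, 492.9]
ee_rot: [179.9, -35.2, 43.9]
force: [-0.3, 0.4, -0.9]
gripper_width: 15.4
15.423406772772326
scene rest_red 0.92 346 (array([ 278.7, -206.4]), 63.5, 46.0, 17.0)
scene rest_red 0.71 393 (array([ 404.1, -122.7]), 48.6, 61.7, 59.3)
scene rest_red 0.69 496 (array([601.7, -41.6]), 60.8, 44.5, 42.3)
scene rest_red 0.6 290 (array([312.2, 177.5]), 45.4, 49.1, 75.2)
scene rest_red 0.46 205 (array([ 516.4, -254.9]), 64.7, 43.8, 49.3)
top rest_red 0.98 607 (array([303.3, 178. ]), 44.8, 60.8, 74.9)
top rest_red 0.81 602 (array([ 275.8, -207.8]), 59.8, 43.8, 14.1)
top rest_red 0.8 566 (array([598.2, -43.7]), 59.9, 43.7, 42.8)
top rest_red 0.63 539 (array([ 400.6, -124. ]), 43.4, 58.2, 63.7)
top rest_red 0.34 379 (array([472.4, 195.8]), 65.8, 269.6, 33.8)
scene rest_charcoal 0.82 222 (array([ 517.3, -255.6]), 64.7, 45.5, 52.8)
scene rest_charcoal 0.62 507 (array([ 485.8, -338.8]), 31.0, 198.0, 53.6)
scene rest_white 0.56 171 (array([ 495.1, -339.1]), 62.0, 43.7, 56.6)
```

View pics/s18.png

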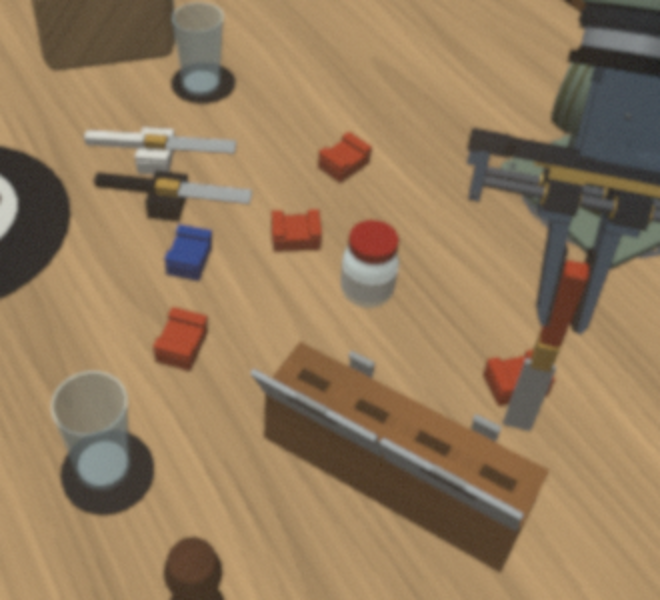

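```bash
python3 - <<'E'
from path import *
T=tool(-47.4,-55); g=(641.1,-87.9,200)
seq(g,T,12); tips(g,T,12,s=169)
E
```

```text
0 [-0.0104, 0.0459, 0.0122] [0.0251, -0.0998, 0.1421] dq [7.0, 3.0, 1.0, 3.0, 6.0, 0.0] 0.0
1 [-0.0026, 0.0471, 0.0117] [0.0251, -0.0998, 0.1421] dq [6.0, 4.0, 2.0, 1.0, 6.0, 1.0] 0.0
2 [0.0052, 0.0472, 0.0104] [0.0251, -0.0998, 0.1421] dq [5.0, 4.0, 3.0, 0.0, 6.0, 3.0] 0.0
3 [0.0128, 0.0462, 0.0083] [0.0251, -0.0998, 0.1421] dq [5.0, 4.0, 3.0, 0.0, 6.0, 3.0] 0.0
4 [0.0199, 0.044, 0.0055] [0.0251, -0.0998, 0.1421] dq [4.0, 5.0, 4.0, 0.0, 6.0, 4.0] 0.0
5 [0.0263, 0.0408, 0.0021] [0.0251, -0.0998, 0.1421] dq [4.0, 5.0, 4.0, 0.0, 6.0, 5.0] 0.0
6 [0.0319, 0.0367, -0.0017] [0.0251, -0.0998, 0.1421] dq [3.0, 5.0, 5.0, 0.0, 7.0, 5.0] 0.0
7 [0.0363, 0.0317, -0.006] [0.0251, -0.0998, 0.1421] dq [3.0, 5.0, 5.0, 0.0, 7.0, 6.0] 0.0
8 [0.0396, 0.0261, -0.0105] [0.0251, -0.0998, 0.1421] dq [3.0, 5.0, 6.0, 1.0, 7.0, 6.0] 0.0
9 [0.0416, 0.02, -0.0152] [0.0251, -0.0998, 0.1421] dq [2.0, 5.0, 7.0, 1.0, 7.0, 7.0] 0.0
10 [0.0423, 0.0136, -0.0198] [0.0251, -0.0998, 0.1421] dq [2.0, 6.0, 7.0, 2.0, 7.0, 8.0] 0.0
11 [0.0415, 0.007, -0.0243] [0.0251, -0.0998, 0.1421] dq [2.0, 6.0, 9.0, 4.0, 8.0, 10.0] 0.0
q 
[... 168 characters left out ...]
]
2 g [471. 208. 302.] tip [424. 215. 140.] end [481. 207. 335.]
3 g [485. 171. 282.] tip [416. 184. 128.] end [499. 169. 313.]
4 g [498. 136. 264.] tip [410. 158. 121.] end [516. 132. 292.]
5 g [511. 103. 248.] tip [406. 135. 120.] end [532.  97. 274.]
6 g [525.  72. 235.] tip [406. 116. 123.] end [548.  63. 258.]
7 g [539.  42. 225.] tip [411.  99. 130.] end [565.  30. 244.]
8 g [555.  14. 216.] tip [421.  85. 141.] end [582.  -1. 232.]
9 g [573. -13. 210.] tip [438.  72. 154.] end [600. -30. 221.]
10 g [593. -39. 206.] tip [461.  60. 169.] end [619. -59. 213.]
11 g [615. -64. 202.] tip [490.  48. 185.] end [641. -86. 206.]
12 g [641. -88. 200.] tip [527.  37. 200.] end [ 664. -113.  200.]
```

```bash
python3 -m jog '[[0.012,-0.0104,0.0459,0.0122,0.0251,-0.0998,0.1421],[0.012,-0.0026,0.0471,0.0117,0.0251,-0.0998,0.1421],[0.012,0.0052,0.0472,0.0104,0.0251,-0.0998,0.1421],[0.012,0.0128,0.0462,0.0083,0.0251,-0.0998,0.1421],[0.012,0.0199,0.044,0.0055,0.0251,-0.0998,0.1421],[0.012,0.0263,0.0408,0.0021,0.0251,-0.0998,0.1421],[0.012,0.0319,0.0367,-0.0017,0.0251,-0.0998,0.1421],[0.012,0.0363,0.0317,-0.006,0.0251,-0.0998,0.1421],[0.012,0.0396,0.0261,-0.0105,0.0251,-0.0998,0.1421],[0.012,0.0416,0.02,-0.0152,0.0251,-0.0998,0.1421],[0.012,0.0423,0.0136,-0.0198,0.0251,-0.0998,0.1421],[0.012,0.0415,0.007,-0.0243,0.0251,-0.0998,0.1421]]';python3 -m jog '[[0.012,0,0,0,0,0,0],[0.012,0,0,0,0,0,0],[0.012,0,0,0,0,0,0]]'; python3 - <<'E'
from go import *
from meas import *
T=tool(-47.4,-55); goto((641.1,-87.9,200),T); seq((641.1,-87.9,75),T,4)
spreader("spreader_red",near=np.array([590,-40,200]))
rests("rest_red"); rests("rest_red","top")
f=vision.grab_frame("scene"); cv2.imwrite("pics/s19.png",cv2.resize(f["color"][130:430,150:480],None,fx=2,fy=2))
E
```

```text
time_s: 35.72
ee_pos: [737.9, -192.7, 298.4]
ee_rot: [179.8, 55.1, -47.8]
force: [0.5, 1.1, -1.0]
gripper_width: 15.7
time_s: 36.1
ee_pos: [736.3, -190.4, 301.8]
ee_rot: [-179.7, 54.8, -47.1]
force: [-0.2, -0.5, 0.1]
gripper_width: 15.7
shift mm (start axes) [3.15 0.72 1.01] rotvec [-0.0008 -0.0031  0.0031] deg 0.3 rows>= 0.1 q [-20.0, 52.0, 52.0, 28.0, 124.0, 123.0] 0.0
0 [0.0263, 0.0003, 0.0183] [-0.0002, -0.0008, 0.0008] dq [0.0, 1.0, 2.0, 1.0, 3.0, 2.0] 0.0
1 [0.0263, 0.0002, 0.0182] [-0.0002, -0.0008, 0.0008] dq [0.0, 1.0, 2.0, 1.0, 3.0, 2.0] 0.0
2 [0.0264, 0.0002, 0.0182] [-0.0002, -0.0008, 0.0008] dq [0.0, 2.0, 1.0, 1.0, 3.0, 1.0] 0.0
3 [0.0264, 0.0002, 0.0182] [-0.0002, -0.0008, 0.0008] dq [0.0, 2.0, 1.0, 1.0, 2.0, 1.0] 0.0
q end [-20.0, 57.0, 58.0, 25.0, 114.0, 117.0]
scene spreader_red 0.88 784 c [581.1 -16.5 205.4] axis [-0.684  0.728 -0.039] elev -2.2 yaw 133.2 ends [643. -82. 209.] [529.  39. 202.]
scene rest_red 0.94 522 (array([601., -43.]), 63.9, 45.6, 42.0)
scene rest_red 0.93 388 (array([ 403.9, -122.9]), 46.8, 60.2, 63.3)
scene rest_red 0.71 594 (array([307.2, 178.8]), 45.1, 60.7, 74.3)
scene rest_red 0.6 335 (array([ 279.4, -206.4]), 61.3, 45.9, 15.8)
top rest_red 0.83 586 (array([ 276.2, -207.8]), 59.1, 44.0, 13.9)
top rest_red 0.83 606 (array([303.5, 177.6]), 44.7, 60.3, 74.7)
top rest_red 0.65 207 (array([734.1,  53.2]), 59.4, 53.0, 19.5)
top rest_red 0.51 96 (array([614.9, -53. ]), 37.7, 18.5, 71.8)
```

View pics/s19.png

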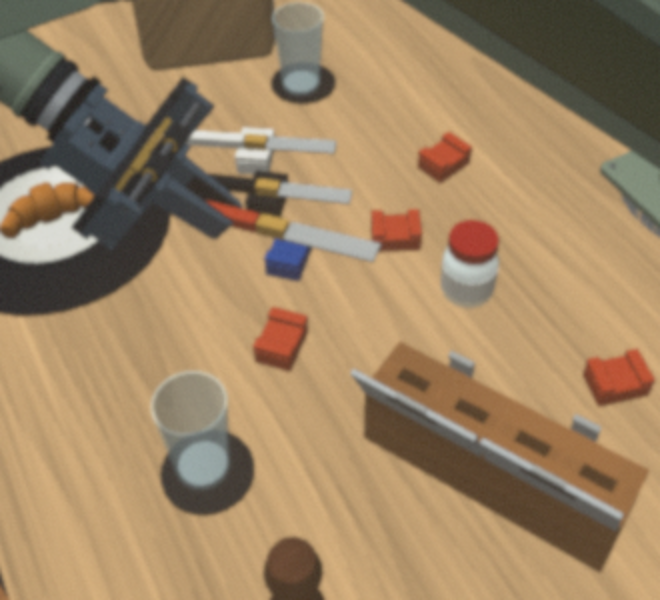

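```bash
python3 -m jog '[[0.012,0.0263,0.0003,0.0183,-0.0002,-0.0008,0.0008],[0.012,0.0263,0.0002,0.0182,-0.0002,-0.0008,0.0008],[0.012,0.0264,0.0002,0.0182,-0.0002,-0.0008,0.0008],[0.012,0.0264,0.0002,0.0182,-0.0002,-0.0008,0.0008],[0.012,0,0,0,0,0,0],[0.012,0,0,0,0,0,0],[0.012,0,0,0,0,0,0]]'; python3 - <<'E'
from go import *
from meas import *
T=tool(-47.4,-55); goto((641.1,-87.9,75),T);seq((641.1,-87.9,34),T,3)
spreader("spreader_red",near=np.array([600,-40,75])); rests("rest_red")
E
```

```text
time_s: 37.33
ee_pos: [736.8, -192.8, 173.6]
ee_rot: [180.0, 55.0, -47.5]
force: [1.2, -0.3, 0.0]
gripper_width: 15.8
shift mm (start axes) [-0.63 -0.53  0.87] rotvec [-0.001  -0.     -0.0008] deg 0.1 rows>= 0.0 q [-20.0, 57.0, 58.0, 25.0, 114.0, 117.0] 0.0
0 [0.011, -0.0002, 0.0081] [-0.0003, -0.0, -0.0003] dq [0.0, 1.0, 0.0, 0.0, 1.0, 1.0] 0.0
1 [0.011, -0.0002, 0.0081] [-0.0003, -0.0, -0.0003] dq [0.0, 1.0, 0.0, 0.0, 1.0, 1.0] 0.0
2 [0.011, -0.0002, 0.0081] [-0.0003, -0.0, -0.0003] dq [0.0, 1.0, 0.0, 0.0, 1.0, 0.0] 0.0
q end [-20.0, 60.0, 59.0, 24.0, 111.0, 116.0]
scene spreader_red 0.68 641 c [581.3 -18.   78. ] axis [-0.687  0.726 -0.038] elev -2.2 yaw 133.4 ends [646. -87.  82.] [529.  37.  75.]
scene rest_red 0.83 427 (array([605.1, -38.9]), 53.0, 44.0, 44.6)
scene rest_red 0.8 396 (array([ 404.3, -122.6]), 45.6, 60.0, 63.0)
scene rest_red 0.76 347 (array([ 279.1, -206.8]), 64.5, 47.3, 13.2)
scene rest_red 0.74 589 (array([307.2, 179.2]), 45.1, 60.9, 74.7)
```

```bash
python3 -m jog '[[0.012,0.011,0.0003,0.008,0,0,0],[0.012,0.011,0.0003,0.008,0,0,0],[0.012,0.011,0.0004,0.008,0,0,0],[0.012,0.0012,0,0.0008,0,0,0],[0.012,0.0008,0,0.0005,0,0,0],[0.012,0,0,0,0,0,0],[0.012,0,0,0,0,0,0]]'; python3 -m jog '[[0.012,0.0010,0,0.0007,0,0,0],[0.012,0,0,0,0,0,0],[0.012,0,0,0,0,0,0]]'
```

```text
time_s: 38.4
ee_pos: [734.9, -192.8, 128.9]
ee_rot: [179.9, 55.4, -47.5]
force: [-0.1, -0.8, 4.5]
gripper_width: 15.8
time_s: 38.78
ee_pos: [734.9, -192.9, 128.6]
ee_rot: [180.0, 55.4, -47.5]
force: [1.0, -1.1, 9.5]
gripper_width: 15.8
```

```bash
python3 -m jog '[[0.012,-0.0014,0,-0.001,0,0,0],[0.012,0,0,0,0,0,0]]'; python3 - <<'E'
from meas import *
f=vision.grab_frame("scene"); cv2.imwrite("pics/s20.png",cv2.resize(f["color"][220:350,220:370],None,fx=4,fy=4,interpolation=cv2.INTER_CUBIC))
spreader("spreader_red",near=np.array([600,-40,40])); 
E
```

```text
time_s: 39.02
ee_pos: [734.9, -192.7, 129.0]
ee_rot: [179.8, 55.3, -47.6]
force: [-0.9, -0.2, 6.0]
gripper_width: 16.0
scene spreader_red 0.7 655 c [581.2 -20.7  37.5] axis [-0.68   0.733 -0.012] elev -0.7 yaw 132.9 ends [648. -93.  39.] [527.  38.  37.]
```

View pics/s20.png

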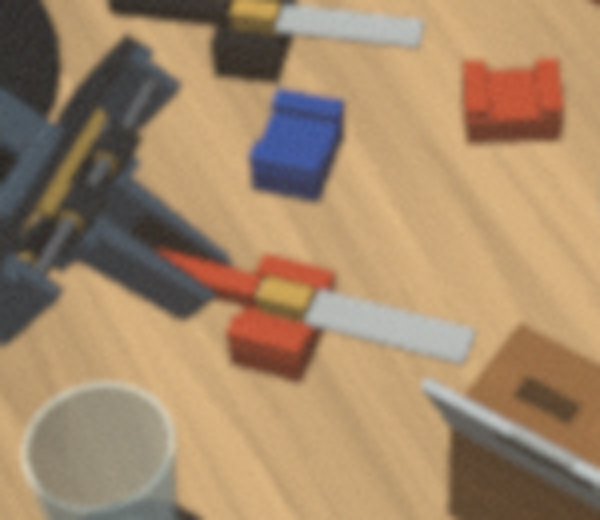

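```bash
python3 -m jog '[[0.012,-0.001,0,-0.0007,0,0,0],[0.012,0,0,0,0,0,0],[0.022,0,0,0,0,0,0],[0.034,0,0,0,0,0,0],[0.034,0,0,0,0,0,0]]' 40; python3 -m jog '[[0.034,0,0,-0.02,0,0,0],[0.034,0,0,-0.03,0,0,0],[0.034,0,0,-0.03,0,0,0],[0.034,0,0,-0.03,0,0,0],[0.034,-0.03,0,0,0,0,0],[0.034,-0.03,0,0,0,0,0],[0.034,-0.03,0,0,0,0,0],[0.034,-0.025,0,0.02,0,0,0],[0.034,0,0,0,0,0,0]]'
python3 - <<'E'
from meas import *
spreader("spreader_white",near=np.array([490,-340,40])); spreader("spreader_charcoal",near=np.array([510,-250,40])); spreader("spreader_red",near=np.array([600,-40,40]))
f=vision.grab_frame("scene"); cv2.imwrite("pics/s21.png",cv2.resize(f["color"][130:430,170:500],None,fx=2.2,fy=2,interpolation=cv2.INTER_CUBIC))
E
python3 log.py
```

```text
time_s: 39.8
ee_pos: [735.2, -192.9, 129.8]
ee_rot: [179.8, 55.1, -47.7]
force: [-0.5, 0.4, -0.0]
gripper_width: 33.7
time_s: 40.92
ee_pos: [740.2, -197.3, 277.8]
ee_rot: [179.9, 55.1, -47.5]
force: [0.6, 0.3, 0.1]
gripper_width: 34.1
scene spreader_white 0.75 450 c [ 483.5 -334.5   35.8] axis [-0.841  0.541 -0.017] elev -1.0 yaw 147.3 ends [ 560. -384.   37.] [ 404. -284.   34.]
scene spreader_charcoal 0.7 520 c [ 507.6 -245.5   36. ] axis [-0.804  0.593 -0.027] elev -1.6 yaw 143.6 ends [ 582. -301.   39.] [ 431. -189.   33.]
scene spreader_red 0.85 825 c [593.9 -33.9  36.3] axis [-0.687  0.726 -0.024] elev -1.4 yaw 133.4 ends [ 666. -110.   39.] [527.  37.  34.]
41.27 q [-20.0, 53.4, 52.1, 26.9, 123.3, 122.3] p [741.2, -199.3, 274.8] r [179.8, 55.2, -47.7] F [0.4, -0.9, -0.3] w 33.8
```

View pics/s21.png

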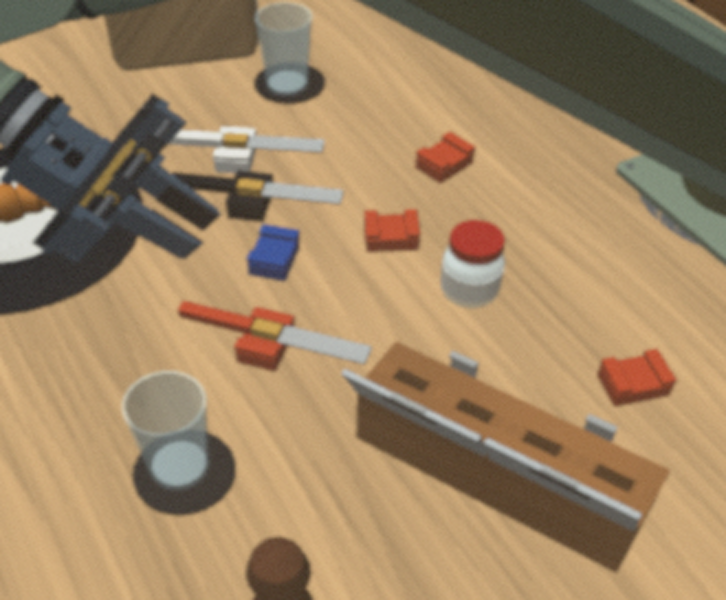

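All three spreaders lie level in their own rests, with collars at (235,139), (250,186) and (267,329). The blue slot was empty from the start. Next come the covers: fingers closed, right cover first, from behind.

```bash
cat > blk.py <<'E'
from path import *
BC=np.array([486,203.]); BY=28.2
def W(x,y,z):
    c,s=np.cos(np.radians(BY)),np.sin(np.radians(BY)); return np.array([BC[0]+c*x-s*y,BC[1]+s*x+c*y,z])
def gt(x,y,z,T): # grasp point for fingertip at block x,y, world z
    return W(x,y,z)-19*T[:,2]
def where():
    x,T,s=cur(); t=x+191*T[:,2]; c,sn=np.cos(np.radians(BY)),np.sin(np.radians(BY)); d=t[:2]-BC
    return np.array([c*d[0]+sn*d[1],-sn*d[0]+c*d[1],t[2]])
E
python3 - <<'E'
from blk import *
T=tool(28.2,0); g=gt(115,-66,235,T); print(g)
seq(g,T,11); tips(g,T,11,s=19,al=-90)
E
```

```text
[618.53824747 199.17731012 254.        ]
0 [-0.0309, -0.0162, 0.0202] [-0.0574, 0.0742, -0.1103] dq [3.0, 3.0, 4.0, 4.0, 4.0, 7.0] 0.0
1 [-0.0302, -0.0207, 0.0169] [-0.0574, 0.0742, -0.1103] dq [3.0, 3.0, 4.0, 3.0, 4.0, 6.0] 0.0
2 [-0.0288, -0.0248, 0.0134] [-0.0574, 0.0742, -0.1103] dq [3.0, 3.0, 3.0, 3.0, 4.0, 5.0] 0.0
3 [-0.0268, -0.0285, 0.0098] [-0.0574, 0.0742, -0.1103] dq [3.0, 3.0, 3.0, 2.0, 4.0, 5.0] 0.0
4 [-0.024, -0.0318, 0.0062] [-0.0574, 0.0742, -0.1103] dq [3.0, 3.0, 3.0, 2.0, 4.0, 4.0] 0.0
5 [-0.0207, -0.0345, 0.0026] [-0.0574, 0.0742, -0.1103] dq [3.0, 3.0, 2.0, 2.0, 4.0, 4.0] 0.0
6 [-0.0168, -0.0366, -0.0008] [-0.0574, 0.0742, -0.1103] dq [4.0, 3.0, 2.0, 2.0, 4.0, 3.0] 0.0
7 [-0.0125, -0.0381, -0.0041] [-0.0574, 0.0742, -0.1103] dq [4.0, 2.0, 1.0, 2.0, 4.0, 3.0] 0.0
8 [-0.0078, -0.0389, -0.007] [-0.0574, 0.0742, -0.1103] dq [4.0, 2.0, 1.0, 2.0, 4.0, 3.0] 0.0
9 [-0.0029, -0.039, -0.0097] [-0.0574, 0.0742, -0.1103] dq [4.0, 2.0, 1.0, 2.0, 4.0, 2.0] 0.0
10 [0.0022, -0.0385, -0.0119] [-0.0574, 0.0742, -0.1103] dq [4.0, 2.0, 1.0, 2.0, 4.0, 2.0] 0.0
q end [17.0, 25.0, 77.0, -0.0, 79.0, 79.0]
0 g [646. -95. 177.] tip [ 653. -103.  161.] end [575. -18. 328.]
1 g [633. -71. 180.] tip [643. -79. 165.] end [541.  -0. 322.]
2 g [623. -48. 183.] tip [635. -54. 170.] end [511.  14. 315.]
3 g [615. -24. 187.] tip [629. -29. 175.] end [485.  27. 307.]
4 g [610.   1. 192.] tip [625.  -3. 181.] end [464.  38. 298.]
5 g [606.  26. 197.] tip [623.  23. 188.] end [448.  47. 289.]
6 g [605.  51. 203.] tip [622.  51. 195.] end [438.  56. 280.]
7 g [605.  78. 211.] tip [623.  79. 205.] end [432.  65. 271.]
8 g [607. 106. 219.] tip [625. 109. 215.] end [431.  75. 264.]
9 g [610. 135. 230.] tip [628. 141. 226.] end [435.  85. 259.]
10 g [614. 166. 241.] tip [632. 174. 240.] end [444.  98. 255.]
11 g [619. 199. 254.] tip [635. 208. 254.] end [456. 112. 254.]
```

```bash
python3 -m jog '[[0,-0.0309,-0.0162,0.0202,-0.0574,0.0742,-0.1103],[0,-0.0302,-0.0207,0.0169,-0.0574,0.0742,-0.1103],[0,-0.0288,-0.0248,0.0134,-0.0574,0.0742,-0.1103],[0,-0.0268,-0.0285,0.0098,-0.0574,0.0742,-0.1103],[0,-0.024,-0.0318,0.0062,-0.0574,0.0742,-0.1103],[0,-0.0207,-0.0345,0.0026,-0.0574,0.0742,-0.1103],[0,-0.0168,-0.0366,-0.0008,-0.0574,0.0742,-0.1103],[0,-0.0125,-0.0381,-0.0041,-0.0574,0.0742,-0.1103],[0,-0.0078,-0.0389,-0.007,-0.0574,0.0742,-0.1103],[0,-0.0029,-0.039,-0.0097,-0.0574,0.0742,-0.1103],[0,0.0022,-0.0385,-0.0119,-0.0574,0.0742,-0.1103],[0,0,0,0,0,0,0]]' 20; python3 - <<'E'
from blk import *
from h import *
print(where(),cur()[2]["gripper_width"]); T=tool(28.2,0); goto(gt(115,-66,235,T),T); goto(gt(115,-66,128,T),T)
f=vision.grab_frame("scene"); cv2.imwrite("pics/s22.png",cv2.resize(f["color"][180:430,230:500],None,fx=2.5,fy=2.3,interpolation=cv2.INTER_CUBIC))
f=vision.grab_frame("wrist"); cv2.imwrite("pics/w22.png",f["color"])
E
```

```text
time_s: 42.78
ee_pos: [617.1, 202.0, 428.7]
ee_rot: [180.0, -0.2, 28.5]
force: [-0.3, -1.4, -0.2]
gripper_width: 0.3
[115.82449946 -62.85390974 237.68293882] 0.34740654396009224
shift mm (start axes) [-0.11  3.18  2.68] rotvec [ 0.0002 -0.0039  0.0045] deg 0.3 rows>= 0.1 q [17.0, 25.0, 77.0, -0.0, 79.0, 79.0] 0.0
shift mm (start axes) [ -0.52   3.16 109.68] rotvec [ 0.0002 -0.0039  0.0045] deg 0.3 rows>= 1.8 q [17.0, 28.0, 86.0, 0.0, 65.0, 79.0] 0.0
```

View pics/s22.png

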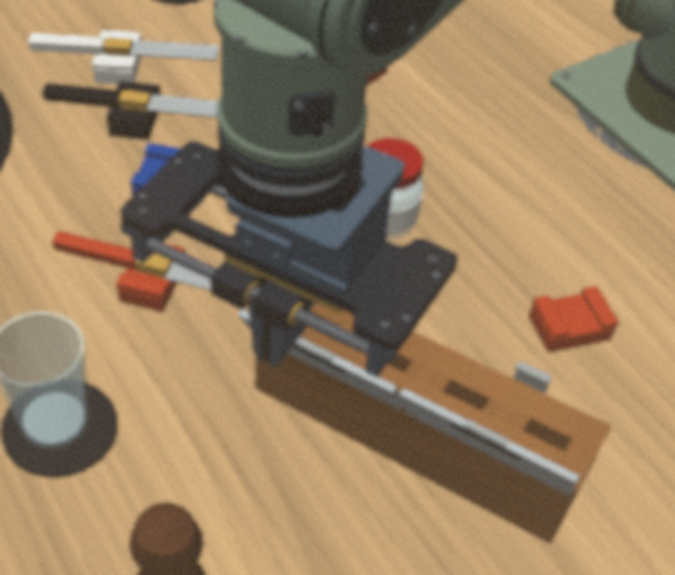

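View pics/w22.png

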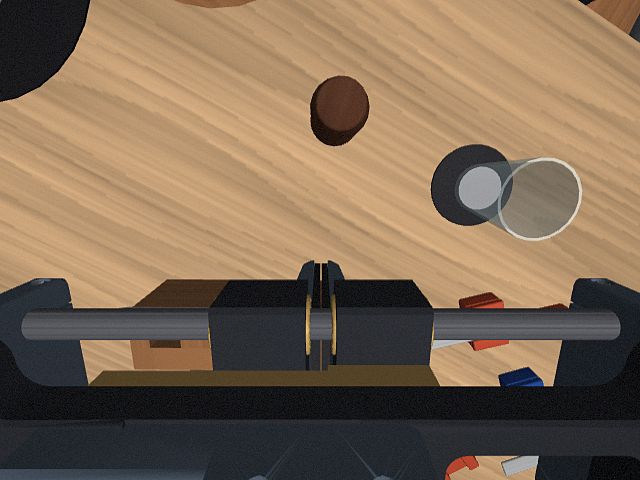

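```bash
python3 -m jog '[[0,0,0.003,0.045,0,-0.0039,0.0045],[0,0,0,0.045,0,0,0],[0,0,0,0.0125,0,0,0],[0,0,0,0,0,0,0],[0,0,0,0,0,0,0]]'; python3 - <<'E'
from blk import *
print(where(),cur()[2]["force"].round(1))
E
python3 -m jog '[[0,-0.02,0,0,0,0,0],[0,-0.02,0,0,0,0,0],[0,-0.02,0,0,0,0,0],[0,0,0,0,0,0,0]]'; python3 - <<'E'
from blk import *
from h import *
print(where(),cur()[2]["force"].round(1))
f=vision.grab_frame("scene"); cv2.imwrite("pics/s23.png",cv2.resize(f["color"][180:430,230:500],None,fx=2.5,fy=2.3,interpolation=cv2.INTER_CUBIC))
E
```

```text
time_s: 43.5
ee_pos: [620.1, 196.7, 326.4]
ee_rot: [179.9, -0.0, 28.0]
force: [1.0, -0.2, 0.1]
gripper_width: 0.8
[115.30243688 -69.08847805 135.42221532] [ 1.  -0.2  0.1]
time_s: 44.0
ee_pos: [566.0, 168.5, 326.9]
ee_rot: [179.9, -0.0, 28.0]
force: [-0.4, 0.3, 0.1]
gripper_width: 0.3
[ 54.2318272  -68.38910105 135.89025766] [-0.4  0.3  0.1]
```

View pics/s23.png

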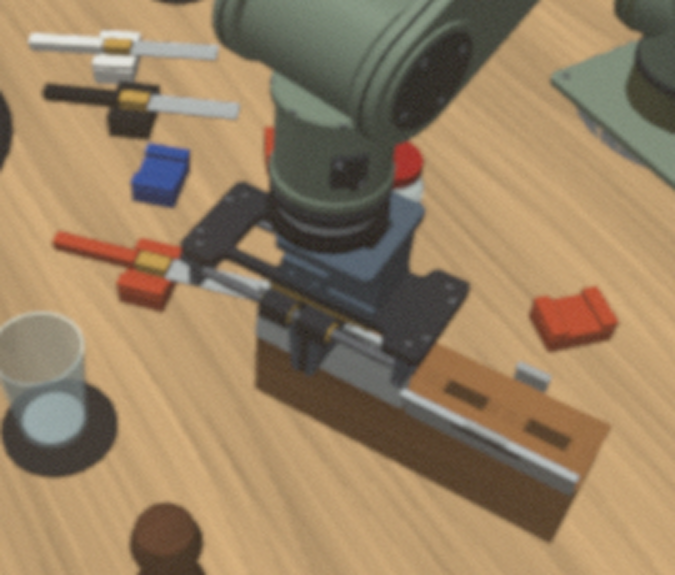

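The right cover is now about upright. Continuing the sweep.

```bash
python3 -m jog '[[0,-0.014,0,0,0,0,0],[0,-0.014,0,0,0,0,0],[0,-0.014,0,0,0,0,0],[0,0,0,0,0,0,0]]'; python3 -m jog '[[0,-0.011,0,0.010,0,0,0],[0,-0.011,0,0.010,0,0,0],[0,0,0,0,0,0,0]]';python3 - <<'E'
from blk import *
from h import *
print(where(),cur()[2]["force"].round(1))
f=vision.grab_frame("scene"); cv2.imwrite("pics/s24.png",cv2.resize(f["color"][180:430,230:500],None,fx=2.5,fy=2.3,interpolation=cv2.INTER_CUBIC))
E
```

```text
time_s: 44.55
ee_pos: [527.9, 148.4, 324.7]
ee_rot: [-180.0, 0.3, 28.0]
force: [-0.0, -0.7, 0.1]
gripper_width: 0.9
time_s: 44.92
ee_pos: [508.7, 138.3, 303.9]
ee_rot: [-180.0, 0.4, 28.0]
force: [-0.0, 0.2, 0.6]
gripper_width: 0.6
[-11.74322518 -67.68457135 112.92238576] [-0.   0.2  0.6]
```

View pics/s24.png

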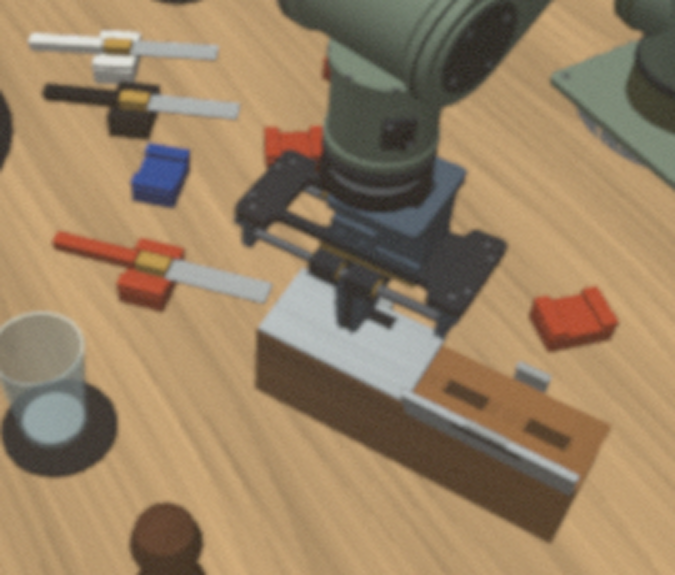

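```bash
python3 -m jog '[[0,0,0,0.002,0,0,0],[0,0,0,0.001,0,0,0],[0,0,0,0,0,0,0]]'; python3 -m jog '[[0,0,0,0.002,0,0,0],[0,0,0,0,0,0,0]]';  python3 -m jog '[[0,0,0,0.0015,0,0,0],[0,0,0,0,0,0,0]]'
```

```text
time_s: 45.35
ee_pos: [509.9, 138.8, 301.9]
ee_rot: [180.0, 0.2, 28.0]
force: [-0.4, 0.2, 0.3]
gripper_width: 0.6
time_s: 45.6
ee_pos: [509.9, 138.7, 300.8]
ee_rot: [180.0, 0.1, 28.0]
force: [-1.3, -0.3, 5.0]
gripper_width: 0.5
time_s: 45.85
ee_pos: [509.8, 138.7, 300.4]
ee_rot: [180.0, 0.1, 28.0]
force: [-2.8, -1.0, 12.1]
gripper_width: 1.0
```

```bash
python3 -m jog '[[0,0,0,0.001,0,0,0],[0,0,0,0,0,0,0]]';  python3 -m jog '[[0,0,0,0.001,0,0,0],[0,0,0,0,0,0,0]]'
```

```text
time_s: 46.1
ee_pos: [509.6, 138.6, 299.4]
ee_rot: [180.0, 0.1, 28.0]
force: [-3.8, -1.0, 12.8]
gripper_width: 0.4
time_s: 46.35
ee_pos: [509.4, 138.5, 297.4]
ee_rot: [180.0, 0.2, 28.0]
force: [-2.4, -0.6, 7.5]
gripper_width: 0.5
```

```bash
python3 -m jog '[[0,0,0,0.002,0,0,0],[0,0,0,0,0,0,0]]';  python3 -m jog '[[0,0,0,0.002,0,0,0],[0,0,0,0,0,0,0]]'; python3 -m jog '[[0,0,0,0.0015,0,0,0],[0,0,0,0,0,0,0]]'
```

```text
time_s: 46.6
ee_pos: [509.4, 138.5, 294.4]
ee_rot: [180.0, 0.2, 28.0]
force: [-1.7, -0.7, 2.1]
gripper_width: 0.5
time_s: 46.85
ee_pos: [509.9, 138.7, 292.5]
ee_rot: [180.0, 0.1, 28.0]
force: [-0.8, -0.8, 4.1]
gripper_width: 0.4
time_s: 47.1
ee_pos: [509.8, 138.7, 292.4]
ee_rot: [180.0, 0.1, 28.0]
force: [-3.6, -1.4, 11.6]
gripper_width: 0.2
```

```bash
python3 -m jog '[[0,0,0,0.001,0,0,0],[0,0,0,0,0,0,0],[0,0,0,-0.01,0,0,0],[0,0,0,-0.04,0,0,0],[0,0,0,-0.045,0,0,0],[0,0,0,-0.04,0,0,0],[0,0,0,0,0,0,0]]'; python3 - <<'E'
from blk import *
from h import *
print(where(),cur()[2]["force"].round(1))
f=vision.grab_frame("scene"); cv2.imwrite("pics/s25.png",cv2.resize(f["color"][180:430,230:500],None,fx=2.5,fy=2.3,interpolation=cv2.INTER_CUBIC))
T=tool(28.2,0); seq(gt(115,66,235,T),T,4); 
E
```

```text
time_s: 47.98
ee_pos: [510.8, 139.1, 428.1]
ee_rot: [179.9, -0.3, 28.0]
force: [-1.2, -0.2, 0.3]
gripper_width: 0.6
[ -7.48174501 -68.38349969 237.06763904] [-1.2 -0.2  0.3]
0 [0.0308, -0.0336, -0.0001] [0.0002, 0.0, -0.0009] dq [4.0, 2.0, 3.0, 0.0, 1.0, 4.0] 0.0
1 [0.0309, -0.0336, -0.0001] [0.0002, 0.0, -0.0009] dq [4.0, 2.0, 4.0, 0.0, 1.0, 4.0] 0.0
2 [0.0309, -0.0335, -0.0001] [0.0002, 0.0, -0.0009] dq [3.0, 3.0, 4.0, 0.0, 1.0, 3.0] 0.0
3 [0.0309, -0.0335, -0.0001] [0.0002, 0.0, -0.0009] dq [3.0, 3.0, 4.0, 0.0, 2.0, 3.0] 0.0
q end [29.0, 24.0, 78.0, 0.0, 78.0, 90.0]
```

View pics/s25.png

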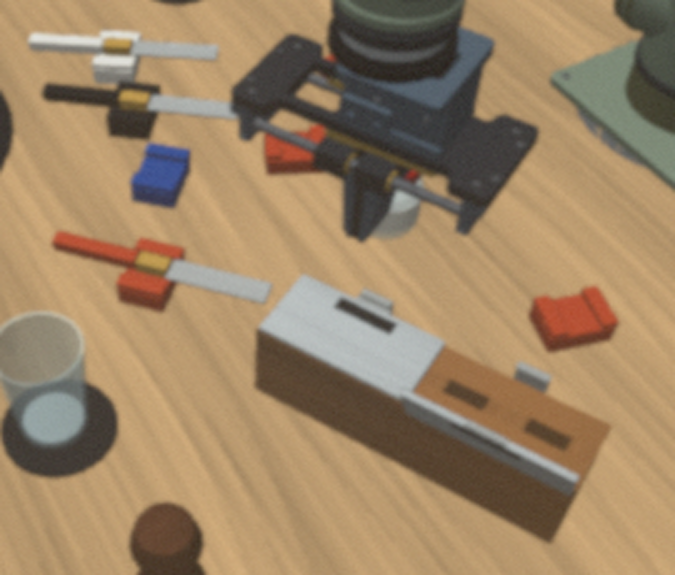

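The right cover is shut, with its catch over the edge at (377,300). Now the left one.

```bash
python3 -m jog '[[0,0.0308,-0.0336,0,0,0,0],[0,0.0309,-0.0336,0,0,0,0],[0,0.0309,-0.0335,0,0,0,0],[0,0.0309,-0.0335,0,0,0,0],[0,0,0,0,0,0,0],[0,0,0,0,0,0,0]]'; python3 - <<'E'
from blk import *
print(where()); T=tool(28.2,0); goto(gt(115,66,135,T),T)
E
```

```text
time_s: 48.78
ee_pos: [555.9, 315.1, 422.6]
ee_rot: [180.0, 0.4, 28.0]
force: [0.4, -0.4, 0.0]
gripper_width: 0.7
[113.32977611  65.59220618 231.64250452]
shift mm (start axes) [ 1.04 -0.34 96.63] rotvec [ 0.0008  0.0066 -0.0033] deg 0.4 rows>= 1.6 q [29.0, 27.0, 87.0, -0.0, 65.0, 90.0] 0.0
```

```bash
python3 -m jog '[[0,0.001,0,0.04,0,0.003,0],[0,0,0,0.04,0,0,0],[0,0,0,0.0165,0,0,0],[0,0,0,0,0,0,0],[0,0,0,0,0,0,0]]';python3 -m jog '[[0,-0.02,0,0,0,0,0],[0,-0.02,0,0,0,0,0],[0,-0.02,0,0,0,0,0],[0,0,0,0,0,0,0]]'; python3 -m jog '[[0,-0.014,0,0,0,0,0],[0,-0.014,0,0,0,0,0],[0,-0.014,0,0,0,0,0],[0,0,0,0,0,0,0]]'; python3 - <<'E'
from blk import *
from h import *
print(where(),cur()[2]["force"].round(1))
f=vision.grab_frame("scene"); cv2.imwrite("pics/s26.png",cv2.resize(f["color"][180:430,230:500],None,fx=2.5,fy=2.3,interpolation=cv2.INTER_CUBIC))
E
```

```text
time_s: 49.4
ee_pos: [557.4, 315.7, 329.8]
ee_rot: [180.0, -0.2, 28.0]
force: [-0.5, -0.2, 0.5]
gripper_width: 0.6
time_s: 49.9
ee_pos: [503.5, 287.4, 330.0]
ee_rot: [180.0, -0.2, 28.0]
force: [0.5, -0.2, -0.7]
gripper_width: 0.5
time_s: 50.4
ee_pos: [465.6, 267.2, 327.9]
ee_rot: [180.0, 0.1, 28.0]
force: [-0.3, -0.0, -0.6]
gripper_width: 0.5
[ 11.98624196  66.1800377  136.86487895] [-0.3 -0.  -0.6]
```

View pics/s26.png

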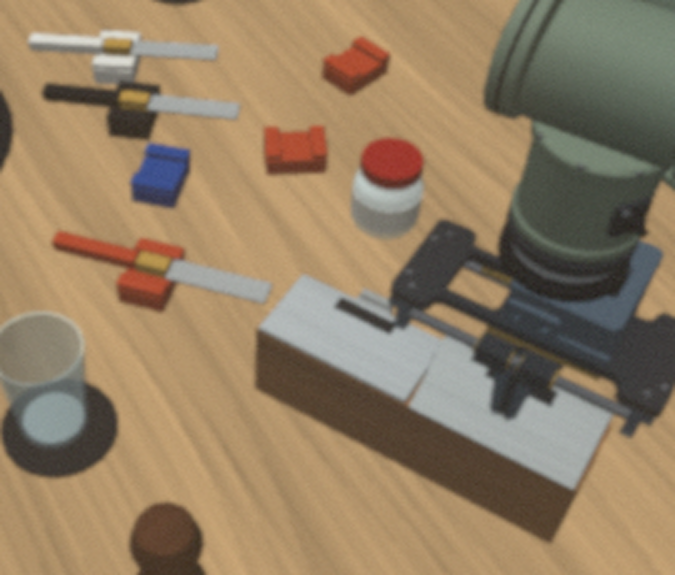

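The left cover has swung over the block. Bringing it down onto the catch and pressing.

```bash
python3 -m jog '[[0,-0.0115,0,0.011,0,0,0],[0,-0.0115,0,0.011,0,0,0],[0,0,0,0.002,0,0,0],[0,0,0,0.001,0,0,0],[0,0,0,0,0,0,0]]'; for i in 1 2; do python3 -m jog '[[0,0,0,0.0015,0,0,0],[0,0,0,0,0,0,0]]'; done
```

```text
time_s: 51.08
ee_pos: [447.0, 257.3, 303.3]
ee_rot: [180.0, -0.0, 28.0]
force: [0.3, -0.3, 0.6]
gripper_width: 0.9
time_s: 51.32
ee_pos: [446.7, 257.1, 301.6]
ee_rot: [180.0, -0.0, 28.0]
force: [0.4, 0.3, 0.0]
gripper_width: 0.5
time_s: 51.58
ee_pos: [446.6, 257.1, 300.8]
ee_rot: [180.0, -0.1, 28.0]
force: [-1.0, -0.0, 5.9]
gripper_width: 0.5
```

```bash
for i in 1 2 3; do python3 -m jog '[[0,0,0,0.0012,0,0,0],[0,0,0,0,0,0,0]]' | grep -E "pos|force"; done;  for i in 1 2; do python3 -m jog '[[0,0,0,0.002,0,0,0],[0,0,0,0,0,0,0]]' | grep -E "pos|force"; done
```

```text
ee_pos: [446.6, 257.1, 300.6]
force: [-2.5, -0.9, 11.1]
ee_pos: [446.4, 257.0, 299.5]
force: [-2.4, -1.3, 13.5]
ee_pos: [446.2, 256.9, 297.3]
force: [-1.8, -1.2, 5.9]
ee_pos: [446.2, 256.9, 294.4]
force: [-0.4, -0.3, 2.6]
ee_pos: [446.7, 257.1, 292.5]
force: [-1.9, -0.2, 3.5]
```

```bash
python3 -m jog '[[0,0,0,0.0015,0,0,0],[0,0,0,0,0,0,0],[0,0,0,0.001,0,0,0],[0,0,0,0,0,0,0]]'; python3 -m jog '[[0,0,0,-0.01,0,0,0],[0,0,0,-0.04,0,0,0],[0,0,0,-0.045,0,0,0],[0,0,0,-0.05,0,0,0],[0,-0.05,0,-0.02,0,0,0],[0,-0.03,-0.04,0,0,0,0],[0,0,-0.05,0,0,0,0],[0,0,-0.05,0,0,0,0],[0,0,0,0,0,0,0]]'; python3 - <<'E'
from meas import *
for c in ("scene","top"):
    f=vision.grab_frame(c); cv2.imwrite(f"pics/{c}27.png",f["color"])
    spreader("spreader_white",c,near=np.array([490,-340,40])); spreader("spreader_charcoal",c,near=np.array([510,-250,40])); spreader("spreader_red",c,near=np.array([600,-40,40]))
    for n in ("rest_red","rest_white","rest_charcoal"): rests(n,c,.5)
    P,u,v=cloud(f)
    from blk import BC,BY
    t=np.radians(BY); d=P[:,:2]-BC; bx=np.cos(t)*d[:,0]+np.sin(t)*d[:,1]; by=-np.sin(t)*d[:,0]+np.cos(t)*d[:,1]
    for y0 in (66,-66):
        for x0 in (-20,15):
            m=(abs(bx-x0)<9)&(abs(by-y0)<55)&(abs(by-y0)>20)&(P[:,2]>80); print(c,"cover z",y0,x0,m.sum(),np.median(P[m,2]).round(1) if m.sum() else None)
E
python3 - <<'E'
import cv2
a=cv2.imread("pics/scene27.png"); cv2.imwrite("pics/s27.png",cv2.resize(a[130:430,170:500],None,fx=2.2,fy=2,interpolation=cv2.INTER_CUBIC))
E
```

```text
time_s: 53.32
ee_pos: [446.5, 257.1, 292.4]
ee_rot: [180.0, -0.1, 28.0]
force: [-6.3, -2.4, 19.6]
gripper_width: 0.8
time_s: 54.45
ee_pos: [309.0, 345.3, 454.6]
ee_rot: [-180.0, -0.0, 28.3]
force: [0.3, -0.3, -1.2]
gripper_width: 0.5
scene spreader_white 0.97 538 c [ 492.4 -340.4   36. ] axis [-0.832  0.555 -0.017] elev -1.0 yaw 146.3 ends [ 574. -395.   38.] [ 405. -282.   34.]
scene spreader_charcoal 0.59 550 c [ 513.1 -248.6   36.1] axis [-0.797  0.603 -0.018] elev -1.1 yaw 142.9 ends [ 591. -307.   38.] [ 433. -188.   34.]
scene spreader_red 0.72 813 c [594.1 -33.9  36.3] axis [-0.687  0.726 -0.023] elev -1.3 yaw 133.4 ends [ 666. -110.   39.] [527.  37.  34.]
scene rest_red 0.93 340 (array([ 280.1, -205.7]), 62.7, 46.4, 12.9)
scene rest_red 0.78 374 (array([601.3, -42.4]), 62.0, 44.4, 42.6)
scene rest_red 0.67 394 (array([ 404. , -123.1]), 48.5, 59.8, 64.0)
scene rest_white 0.6 175 (array([ 494.5, -342.2]), 63.4, 43.0, 55.1)
scene rest_charcoal 0.79 225 (array([ 516.6, -256.1]), 65.8, 44.6, 52.7)
scene rest_charcoal 0.68 221 (array([382. ,  -0.5]), 31.0, 64.3, 50.0)
scene cover 
[... 355 characters left out ...]
 142.1 ends [ 586. -312.   39.] [ 429. -189.   31.]
top spreader_red 0.84 872 c [585.9 -32.3  34.5] axis [-0.672  0.739 -0.038] elev -2.2 yaw 132.3 ends [ 660. -113.   39.] [524.  36.  31.]
top rest_red 0.95 604 (array([ 275.4, -207.9]), 60.7, 44.0, 14.1)
top rest_red 0.94 395 (array([598.3, -43.8]), 59.8, 43.5, 43.2)
top rest_red 0.86 602 (array([303.3, 177.7]), 44.1, 60.6, 75.2)
top rest_red 0.63 569 (array([ 400.9, -124.5]), 43.9, 59.4, 63.0)
top rest_white 0.82 393 (array([ 491.1, -343.7]), 59.5, 43.0, 54.7)
top rest_charcoal 0.61 407 (array([ 513.8, -256.6]), 60.0, 44.9, 52.3)
top cover z 66 -20 307 99.8
top cover z 66 15 307 99.8
top cover z -66 -20 311 99.7
top cover z -66 15 307 99.7
```

View pics/s27.png

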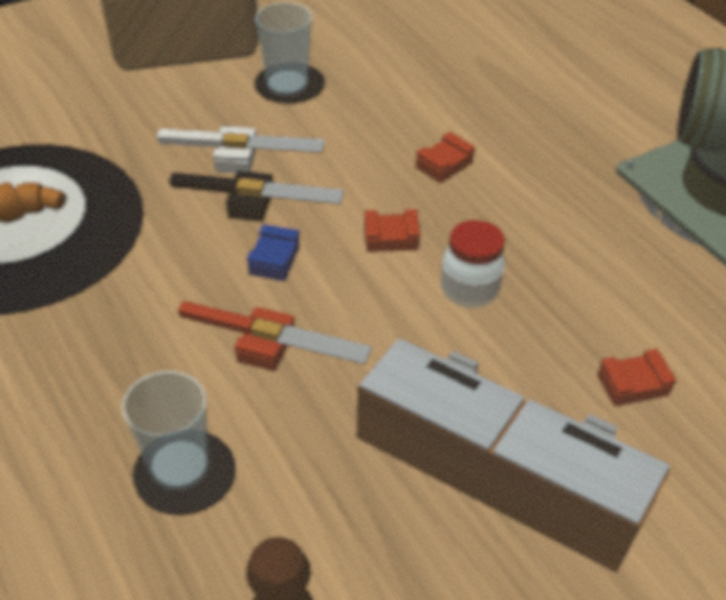

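View pics/top27.png

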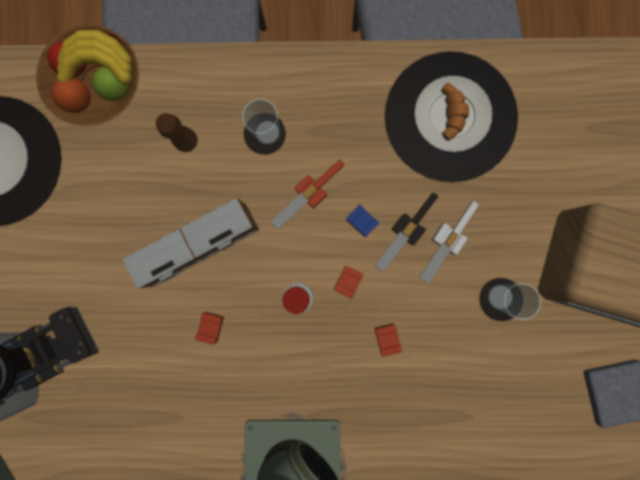

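All checks agree: the spreaders are level and centred, both covers are flat at about 101 mm, and the bystanders are where they were. Handing in.

```bash
python3 -c "
from workcell import ticket,status
print(ticket.job_done(), status.state()['time_s'])"
```

```text
the job is handed in; nothing more can be done
the job is handed in; nothing more can be done
```

The breakfast table is laid. The charcoal, white and red spreaders each lie across the rest of their own colour, and both covers are shut under their catches. The job was handed in at about 55 s of the 210 s allowed. The blue spreader was absent, since its slot was empty from the start. For red I used the rest farthest from the base, about 600 mm away.

- **Spreaders:** in the last pictures from both cameras all three lie level, and the two end heights fit a level blade and handle. Each balance point is within about 2 mm of its rest's centre.
- **Covers:** both snapped at about 13 N. I then pressed each against its stop, and they measure flat at 100–102 mm, where shut is 101.5 mm.
- **Bystanders:** the glasses, jam jar and pepper mill stand where they did in the first pictures, and the arm ended clear of everything.
- **Charcoal grip:** my first grip on it was skewed (18.4 mm opening instead of 16), because the spreaders stood turned about 15° in their slots. I reopened, turned the gripper and gripped it flush before lifting.
- **White rest:** it read about 2 mm further along in the last top picture than before laying. Its spreader is still centred on it.
- **Disagreement:** the two cameras differ by 2–3 mm throughout, so I used averages of the two.

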